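# Clear down the tea cake press

### The arm

A 7-joint arm with a two-finger parallel gripper is mounted at the origin on the work surface. World frame = base frame: x ahead of the robot, y to its left, z up, the work surface at z = 0. Lengths are in m, angles in degrees, forces in N, time in s.
With the tool pointing down it reaches from about 0.425 to 0.875 m from the base axis. Payload 4.7 kg.
Tool frame: the origin (TCP) lies between the finger pads; the fingertips stand 8 mm ahead of it and the grasp point (between the pads) lies 11 mm behind it; z points along the fingers, y is the line along which they close (so a half turn about z gives the same grasp; the last joint's range is limited). The gripper opens to 87 mm and grips with 3 to 60 N. Pads are 19 mm wide; open, the fingers measure 117 mm over their backs; the gripper's body (75 mm by 190 mm) begins 51 mm behind the grasp point.
Start: joints at [-75.052, 18.392, -4.016, 83.108, 1.295, 78.541, -3.26], TCP at [0.159, 0.63, 0.231] pointing down, gripper open.
Joint ranges: [-163.93, 163.93], [-17.29, 119.83], [-79.2, 71.16], [3.27, 140.29], [-89.18, 269.18], [5.43, 117.66], [-154.24, 154.24]. Speed limits (degrees/s): [147.25, 147.25, 180, 180, 180, 180, 180].

### API

Orientations are given as [roll, pitch, yaw] about the fixed x, y, z axes, in that order (R = Rz(yaw) Ry(pitch) Rx(roll)).
In Python, from cell import env, viewer gives the robot as it stands. The module is installed in compiled form; this text tells all that it offers.
- The arm moves only by the tool arm_command, never from a script. Its argument "series" is a list of rows, each a list of 2 entries, a list of its own where there are three numbers: the shift along the tool's x, y, z in mm, then the turn about the tool's z in rad. A call has exactly 5 rows; each row is the pose to reach, as a shift and turn from the pose commanded when the call began, along the tool's axes at that moment; what a row does not reach only later rows make up. A row lasts 1/10 s, in which the tool goes at most 50 mm and 8.59 degrees, less where a joint would pass 70% of its speed; a pose out of reach is approached as far as the arm can. A call with a gripper value outside its range is refused whole. "grip" is the gripper command: -1 is fully open, 1 is shut, values between are in proportion, set as the call begins (left out, the last holds). The fingers move at their own pace and stop on an object; "grip_force" is the grip in N (left out, the last holds). Time passes only in rows, so rows that repeat a pose let the fingers close, or fill a call up. It gives the time, the measured TCP pose, the force, the opening and the grip force at its end, in the units of the state.
- env.get_obs(): the state, without advancing time (a new reading comes with each control period).
- viewer.read_camera(name): name is "scene" or "top" or "wrist"; returns (picture, depth): 480x640x3 uint8, blue, green, red; 480x640 float32, m along the optical axis (not along the pixel's ray), 0 where there is no reading.
- viewer.calibration(name): a dict with "K" (3x3 intrinsics, pixels), "dist" ([k1, k2, p1, p2, k3] as OpenCV has them; the pictures are not rectified), "T" (4x4, takes a point from camera to world coordinates); the wrist camera has in their place "hand_eye" (4x4, takes a point from camera to tool coordinates, whose origin is the TCP and whose axes are the flange's). Camera axes: x right, y up, looking along -z (the intrinsics and any distortion apply to the point x, -y, -z); pixel columns grow to the right and rows downward; lengths in m; the calibration is good to about 2 mm. A picture is of the moment at which its call begins: read the wrist's pose just before it. calibration takes no time and is no camera call.
- env.sign_off(): hands the job in; it is judged then, once.
The state is a dict: "time_s": time; "qpos": joint angles; "joint_velocities": joint speeds; "effort": joint torques, N m; "tool_pos": TCP position; "tool_rot": TCP orientation; "force": force on the tool from outside, world axes, zero at the start; "wrist_torque": the same for the moment, N m; "grip_width": finger opening in m; "grasp_force": force on a finger pad.
Only numpy, scipy, OpenCV 4.12 (cv2) and the standard library are available. Lean on these libraries where they do the work, as an engineer would, in place of code of your own. Each camera call takes 0.05 s, during which the arm holds its last target. There are 200 camera calls.

### The job

Clear down the tea cake press: wind its carriage fully out by pushing the capstan's spokes round, lay the pressed cakes (one or two) flat in the wooden drying tray with the paper side up, and wind the empty carriage fully home again. Hang each slotted stop plate from the stand on the pin of its own colour, sliding the slot sideways over the pin and letting the plate down so that it hangs upright by the notch. Leave the other things on the bench where they are.

Things in the scene. Friction and masses are not known exactly. Their poses are not given: they have to be found in the camera images.
- capstan (a joint): Hand capstan on a vertical axis through hub: 0 (carriage home) to 4.3 rad (fully out), stops at both ends, grows anticlockwise from above. Four level spokes (radius 5), ball (radius 10) 76 from axis; at value q they point at q + 0.9 + k*1.571 rad from hub +x (k 0..3). Stays put; needs about 4 N at a spoke; moves the carriage 0.028 m per rad. Push one spoke round the front, then the next.
- hub (a point): Point on the capstan's axis at the spokes' mid height, 180 above the table; hub radius 18, up to 194 high. Axes of the fixed press: -x its front (to the robot), z up. A clear guard at heights 205-211 covers the rear spokes (x 15 to 105, y +-95 here): push from above on the front side only. The gearbox below is 70 by 80, 150 high; nothing else near the spokes within 85 of the axis.
- carriage (a joint): The carriage's travel: 0 = home under the press beam, 0.1204 m = fully out towards the front. Moved by the capstan only.
- deck (a point): Middle of the moving carriage's wooden deck (90 in x by 210 in y, 80 above the table); axes as the press. Two pockets, centres 55 either side in y, with a 7 high, 5 wide rim round the deck and a 30 wide, 7 high bar between them.
- press: Fixed green press; origin on the table under its beam's middle, -x its front. Beam 44 in x, 300 in y, top 165 high, rams under it down to 109; columns at y = +-136; bed 190 by 300, 55 high; guide bars reach 180 to the front, 64 high. With the carriage home the cakes sit under the rams (3 gap) and cannot be taken.
- tray_floor (a point): Centre of the inner floor of a fixed shallow wooden drying tray (170 in x by 200 in y, rim 14 above the table and 8 thick); the floor is 5 above the table; inner space 154 in x by 184 in y; axes as the tray.
- stand: Fixed dark wooden stand, 50 by 250, 30 high, long in its y, with three slots along y (80 apart) in which the stop plates stand upright, 24 mm deep. Origin under its centre on the table.
- cake_a: Small pressed tea cake: dark brown disc, diameter 58, 26 high, 70 g, white paper ticket on top; origin at the centre of its underside, z up. At the start in a pocket of the carriage. May be absent (None at the start).
- cake_b: Small pressed tea cake: dark brown disc, diameter 58, 26 high, 70 g, white paper ticket on top; origin at the centre of its underside, z up. At the start in a pocket of the carriage. May be absent (None at the start).
- plate_red: Red-tabbed slotted steel plate, upright, 200 g; may be absent. Origin: middle of lower edge; x thickness (8), y width (50), z up. Steel z 0-104; grip tab z 104-128, 12 in x by 30 in y. L-slot: channel z 60-76 open at the +y edge, in to y = -7; then a notch y -7 to 7 up to z = 88, whose top rests on the pin. Starts in the stand, lower edge 6 above the table, slots shuffled.
- slot_red (a point): Point on the red plate where the pin's axis lies when it hangs: its body frame (0, 0, 84 mm).
- pin_red (a point): Middle of the red pin's free length, the rail's left (+y) pin, 120 above the table. Diameter 8; runs along x of this frame, from the board (18.5 to +x) to a red head (18.5 to -x), diameter 24, 5 thick, too big for the slot. Rail: fixed wooden board, 300 long in y, 14 thick, from 80 to 133 above the table, front -x; three level steel pins 100 mm apart on its front face, nothing above it.
- plate_yellow: Yellow-tabbed slotted steel plate, upright, 200 g; may be absent. Origin: middle of lower edge; x thickness (8), y width (50), z up. Steel z 0-104; grip tab z 104-128, 12 in x by 30 in y. L-slot: channel z 60-76 open at the +y edge, in to y = -7; then a notch y -7 to 7 up to z = 88, whose top rests on the pin. Starts in the stand, lower edge 6 above the table, slots shuffled.
- slot_yellow (a point): Point on the yellow plate where the pin's axis lies when it hangs: its body frame (0, 0, 84 mm).
- pin_yellow (a point): Middle of the yellow pin's free length, the rail's middle pin, 120 above the table. Diameter 8; runs along x of this frame, from the board (18.5 to +x) to a yellow head (18.5 to -x), diameter 24, 5 thick, too big for the slot. Rail: fixed wooden board, 300 long in y, 14 thick, from 80 to 133 above the table, front -x; three level steel pins 100 mm apart on its front face, nothing above it.
- plate_blue: Blue-tabbed slotted steel plate, upright, 200 g; may be absent. Origin: middle of lower edge; x thickness (8), y width (50), z up. Steel z 0-104; grip tab z 104-128, 12 in x by 30 in y. L-slot: channel z 60-76 open at the +y edge, in to y = -7; then a notch y -7 to 7 up to z = 88, whose top rests on the pin. Starts in the stand, lower edge 6 above the table, slots shuffled.
- slot_blue (a point): Point on the blue plate where the pin's axis lies when it hangs: its body frame (0, 0, 84 mm).
- pin_blue (a point): Middle of the blue pin's free length, the rail's right (-y) pin, 120 above the table. Diameter 8; runs along x of this frame, from the board (18.5 to +x) to a blue head (18.5 to -x), diameter 24, 5 thick, too big for the slot. Rail: fixed wooden board, 300 long in y, 14 thick, from 80 to 133 above the table, front -x; three level steel pins 100 mm apart on its front face, nothing above it.
- caliper: Dark caliper lying on the table, about 220 long. A bystander, to be left alone; origin at its underside.
- brush: Brush lying on the table. A bystander, to be left alone; origin at its underside.
- tea_tin: Green tea tin, 100 high. A bystander, to be left alone; origin at its underside.
- cup: White cup, 60 high. A bystander, to be left alone; origin at its underside.
- jar: Amber jar, 110 high. A bystander, to be left alone; origin at its underside.
- stamp: Wooden hand stamp, 62 high. A bystander, to be left alone; origin at its underside.

How it is judged (in metres and radians):
On the way:
1. the carriage is wound fully out (value of joint carriage above 0.115 m), for 0.2 s.
At the end, for the whole second after the job is handed in: Carriage home (5 mm); each cake present flat on the tray floor (6 mm, 0.15 rad), paper up; each plate present hangs at rest on its colour's pin: slot point within 7 mm sideways, 7 mm below to 5 mm above and 20 mm along of the pin's middle, tilt under 0.2 rad (x of cake_a in the frame of tray_floor between -0.055 and 0.055 m and y of cake_a in the frame of tray_floor between -0.07 and 0.07 m and z of cake_a in the frame of tray_floor between -0.005 and 0.006 m and angle between each of cake_a, cake_b's own z axis and vertical below 0.15 rad and linear speed of each of cake_a, cake_b below 0.05 m/s and x of cake_b in the frame of tray_floor between -0.055 and 0.055 m and y of cake_b in the frame of tray_floor between -0.07 and 0.07 m and z of cake_b in the frame of tray_floor between -0.005 and 0.006 m and x of slot_red in the frame of pin_red between -0.02 and 0.02 m and y of slot_red in the frame of pin_red between -0.007 and 0.007 m and z of slot_red in the frame of pin_red between -0.007 and 0.005 m and angle between each of plate_red, plate_yellow, plate_blue's own z axis and vertical below 0.2 rad and linear speed of each of plate_red, plate_yellow, plate_blue below 0.08 m/s and x of slot_yellow in the frame of pin_yellow between -0.02 and 0.02 m and y of slot_yellow in the frame of pin_yellow between -0.007 and 0.007 m and z of slot_yellow in the frame of pin_yellow between -0.007 and 0.005 m and x of slot_blue in the frame of pin_blue between -0.02 and 0.02 m and y of slot_blue in the frame of pin_blue between -0.007 and 0.007 m and z of slot_blue in the frame of pin_blue between -0.007 and 0.005 m and value of joint carriage below 0.005 m); the robot touches nothing.
It fails at once if one of the other things on the bench (caliper, brush, tea tin, cup, jar, stamp) is pushed more than 40 mm (distance of any of caliper, brush, tea_tin, cup, jar, stamp from where it was at the start of the episode above 0.04 m).
Of cake_a, cake_b only 1 to 2 are there at a start; the rules pass over those that are not, and their reading is None.
Of plate_red, plate_yellow, plate_blue only 2 to 3 are there at a start; the rules pass over those that are not, and their reading is None.
At some moment in a run one of cake_a, cake_b may be knocked a few centimetres aside while the robot is not near it.
It also fails if it takes over 210 s, if anything falls off the work surface, if the arm or the gripper's body presses on something with over 40 N, if the wrist force passes 120 N, or if a joint passes its speed limit or range.

## Working session

There is one attempt and no reset: what is moved stays moved. The work goes in short steps, Python scripts to look and compute and a tool call to move; the robot and the scene stay as the last step left them, time stands still between calls to the robot, and variables do not carry over. Pictures are saved under pics/ and viewed, at most 14 in all, crops included, and the job is handed in when it is done.

Besides the shell and the picture viewer there is one more tool, called after "Emit:" in YAML: its name, and indented under it one key for each argument. arm_command: Moves the arm, as the interface text tells. Its arguments: {"type":"object","properties":{"series":{"type":"array"},"grip":{"type":"number"},"grip_force":{"type":"number"}},"required":["series"]}

```bash
mkdir -p pics; cat > h.py <<'E'
import numpy as np, cv2
from scipy.spatial.transform import Rotation as R
from cell import env, viewer
def toolT():
    o=env.get_obs(); T=np.eye(4); T[:3,3]=o["tool_pos"]; r=np.array(o["tool_rot"])
    T[:3,:3]=R.from_euler('xyz',r,degrees=True).as_matrix() if r.shape==(3,) else r
    return T
def snap(name):
    T=toolT() if name=="wrist" else None
    img,d=viewer.read_camera(name); c=viewer.calibration(name)
    Tc=T@np.array(c["hand_eye"]) if name=="wrist" else np.array(c["T"])
    return img,d,np.array(c["K"]),np.array(c["dist"]),Tc
def cloud(s):
    img,d,K,D,T=s
    v,u=np.mgrid[:480,:640]
    p=cv2.undistortPoints(np.stack([u,v],-1).reshape(-1,1,2).astype(float),K,D).reshape(480,640,2)
    P=np.stack([p[...,0]*d,-p[...,1]*d,-d],-1)
    W=P@T[:3,:3].T+T[:3,3]; W[d<=0]=np.nan
    return W
def ray(s,uv,z):
    img,d,K,D,T=s
    p=cv2.undistortPoints(np.array(uv,float).reshape(-1,1,2),K,D).reshape(-1,2)
    r=np.c_[p[:,0],-p[:,1],-np.ones(len(p))]@T[:3,:3].T
    return T[:3,3]+r*((z-T[2,3])/r[:,2])[:,None]
def save(s,n): np.savez(n,img=s[0],d=s[1],K=s[2],D=s[3],T=s[4])
def load(n):
    z=np.load(n); return tuple(z[k] for k in ("img","d","K","D","T"))
E
python3 - <<'E'
from h import *
o=env.get_obs(); print(o)
for n in ("scene","top"):
    s=snap(n); save(s,n+".npz"); cv2.imwrite(f"pics/{n}0.png",s[0]); print(n,s[4][:3])
E
```

```text
{'time_s': 0.0, 'qpos': array([-75.05047841,  18.44128021,  -4.01658813,  83.17387259,
         1.29470495,  78.54001036,  -3.25869418]), 'joint_velocities': array([ 0.01731333,  0.03059379, -0.00625112, -0.06606235,  0.04585366,
        0.04719051,  0.13962193]), 'effort': array([ 1.93524215e-04, -4.91285598e+01, -4.04053247e-01, -3.12533891e+01,
       -6.40400453e-02,  4.38581093e-02,  1.70417215e-04]), 'tool_pos': array([0.1587146 , 0.62978133, 0.22944548]), 'tool_rot': array([-1.79890066e+02,  5.00855810e-03,  1.65862460e+02]), 'force': array([-0.31989779, -0.37250243,  0.90288683]), 'wrist_torque': array([ 0.03300914,  0.0182046 , -0.0048469 ]), 'grasp_force': 0.0, 'grip_width': 0.08735211597369313}
scene [[ 0.59957074 -0.45678457  0.65716268  1.27279757]
 [ 0.8001279   0.36019526 -0.4796402  -0.5479634 ]
 [-0.01761464  0.81339243  0.58144861  0.77020275]]
top [[-0.01719318  0.98582683 -0.16688277  0.37564281]
 [-0.99953402 -0.02115691 -0.02200271 -0.04317739]
 [-0.02522158  0.16642671  0.98573121  1.13710031]]
```

View pics/scene0.png

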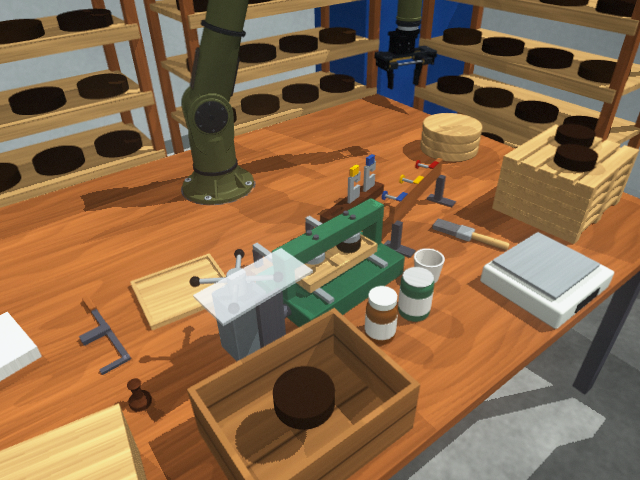

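View pics/top0.png

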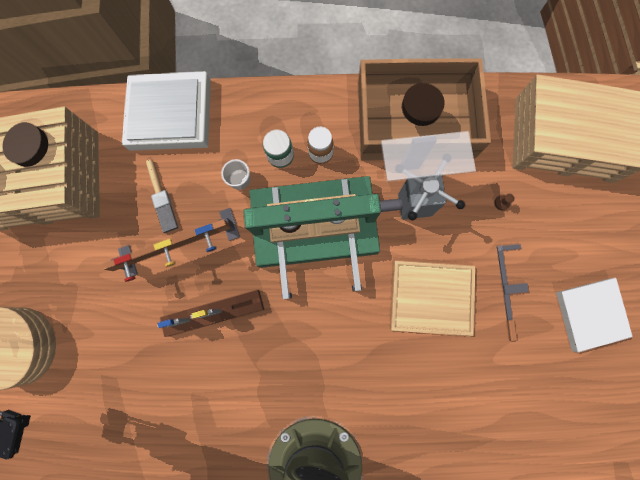

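The top view shows the press centred at (312,220), the capstan hub at (431,185) and the tray at (433,298). The rail pins are red (124,268), yellow (167,252) and blue (209,237). The stand is at (213,313) with a blue plate (165,323) and a yellow plate (202,314), and no red plate. In the scene view a dark cake shows at (348,240).

```bash
python3 - <<'E'
from h import *
def L(w): return np.round(w*1000).astype(int).tolist()
s=load("top.npz"); W=cloud(s); img=s[0]; hsv=cv2.cvtColor(img,cv2.COLOR_BGR2HSV)
z=W[...,2]
def rect(m,n,k=30):
    P=W[m][:,:2]; P=P[~np.isnan(P).any(1)]
    r=cv2.minAreaRect((P*1000).astype(np.float32)); print(n,len(P),np.round(r[0],1),np.round(r[1],1),round(r[2],1),"z",np.round(np.nanmedian(z[m])*1000))
def roi(x0,y0,x1,y1):
    m=np.zeros(z.shape,bool); m[y0:y1,x0:x1]=1; return m
g=cv2.inRange(hsv,(55,80,30),(90,255,255))>0
rect(g&(z>.15)&(z<.18)&roi(230,160,400,280),"beam")
rect(g&(z>.045)&(z<.062)&roi(230,160,400,280),"bed")
rect((z>.18)&(z<.20)&roi(400,170,475,215)&~roi(380,130,480,172),"capst")
y=cv2.inRange(hsv,(15,60,120),(32,255,255))>0
rect((z>.0095)&(z<.022)&roi(385,255,482,340),"tray")
rect((z>.022)&(z<.038)&roi(150,285,275,340),"stand")
rect((z>.125)&(z<.14)&roi(100,205,240,285),"rail")
for n,lo,hi in (("red",(0,150,90),(6,255,255)),("yel",(22,150,120),(32,255,255)),("blu",(100,150,80),(125,255,255))):
    m=cv2.inRange(hsv,lo,hi)>0
    for nm,rr in (("pinhead",roi(100,215,240,290)),("tab",roi(150,285,275,340))):
        mm=(m&rr).astype(np.uint8); k,lab,st,c=cv2.connectedComponentsWithStats(mm)
        for i in range(1,k):
            if st[i,4]>8: 
                q=lab==i; print(n,nm,st[i].tolist(),c[i].round(1),L(np.nanmedian(W[q],0)), L(np.nanmax(W[q],0)))
for uv in ((431,185),(460,205),(412,209),(300,222),(335,225),(275,237),(315,235),(290,226)): print(uv,L(W[uv[1],uv[0]]))
cv2.imwrite("pics/c.png",cv2.resize(img[160:350,140:490],None,fx=2.28,fy=2.28,interpolation=cv2.INTER_CUBIC))
E
```

```text
beam 2628 [585.   -7.5] [ 45.2 296.2] 5.4 z 166.0
bed 4379 [584.7  -6.6] [190.  296.3] 5.4 z 56.0
capst 580 [ 612.3 -270. ] [ 80.5 123.2] 6.9 z 188.0
tray 2982 [ 392.7 -296.6] [201.5 170.5] 84.6 z 12.0
stand 1683 [365.2 248.2] [ 51.3 250.7] 15.0 z 31.0
rail 1031 [501.9 329.2] [ 59.2 300.8] 18.7 z 132.0
red pinhead [114, 254, 17, 11, 106] [121.8 259.1] [489, 428, 135] [501, 449, 139]
red pinhead [124, 277, 10, 5, 23] [128.3 278.4] [446, 412, 132] [448, 422, 134]
yel pinhead [154, 239, 17, 11, 101] [162.1 244.2] [522, 335, 135] [533, 354, 139]
yel tab [197, 310, 9, 7, 39] [200.9 312.8] [367, 241, 135] [373, 251, 138]
blu pinhead [195, 224, 17, 11, 92] [203.1 229. ] [555, 241, 134] [565, 259, 139]
blu pinhead [207, 247, 8, 4, 16] [210.3 248.3] [511, 223, 131] [514, 231, 136]
blu tab [158, 320, 14, 7, 57] [164.5 323.3] [345, 322, 135] [352, 339, 138]
(431, 185) [629, -265, 192]
(460, 205) [585, -325, 189]
(412, 209) [592, -233, 125]
(300, 222) [561, 19, 160]
(335, 225) [-9223372036854775808, -9223372036854775808, -9223372036854775808]
(275, 237) [541, 83, 80]
(315, 235) [543, -11, 86]
(290, 226) [559, 44, 124]<stdin>:2: RuntimeWarning: invalid value encountered in cast
```

View pics/c.png

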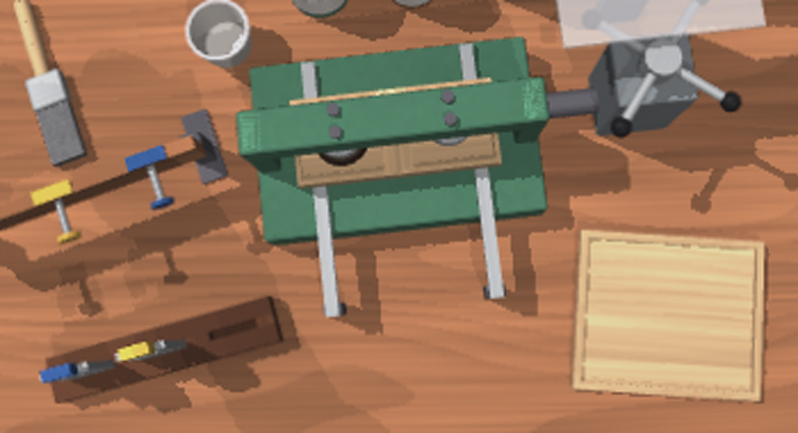

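The crop shows one dark cake in the deck's left pocket at about (345,152) and the right pocket empty. The blue plate is in the stand's left slot, the yellow in the middle one, and there is no red plate. I'll do the plates first.

```bash
cat >> h.py <<'E'
def pose():
    T=toolT(); return np.r_[T[:3,3]*1000,np.degrees(np.arctan2(T[1,0],T[0,0]))]
def plan(wps,start=None,mm=40,q=0.5):
    """wps: list of (x,y,z mm,yaw deg[,mm per row]); prints 5-row calls."""
    p=np.array(pose() if start is None else start,float); rows=[]
    print("from",p.round(1))
    c=p.copy()
    for w in wps:
        w=np.array(w,float); step=w[4] if len(w)>4 else mm; w=w[:4]
        d=w-c; d[3]=(d[3]+180)%360-180
        n=max(1,int(np.ceil(max(np.linalg.norm(d[:3])/step,abs(d[3])/8))))
        for i in range(1,n+1): rows.append(c+d*i/n)
        c=c+d
    while len(rows)%5: rows.append(rows[-1])
    for k in range(0,len(rows),5):
        a=np.radians(p[3]); out=[]
        for r in rows[k:k+5]:
            e=r-p; t=-np.radians(e[3])
            s=[np.cos(a)*e[0]+np.sin(a)*e[1], np.sin(a)*e[0]-np.cos(a)*e[1], -e[2]]
            out.append([[float(np.round(v/q)*q) for v in s],round(float(t),3)])
        print(str(out).replace(" ",""))
        s,t=out[-1]   # commanded pose after rounding
        p=p+np.array([np.cos(a)*s[0]+np.sin(a)*s[1],np.sin(a)*s[0]-np.cos(a)*s[1],-s[2],-np.degrees(t)])
E
python3 - <<'E'
from h import *
print(np.round(viewer.calibration("wrist")["hand_eye"],3), viewer.calibration("wrist")["K"])
plan([(330,380,330,107)])
E
```

```text
[[ 0.     0.966  0.257  0.07 ]
 [ 1.    -0.    -0.    -0.   ]
 [-0.     0.257 -0.966 -0.154]
 [ 0.     0.     0.     1.   ]] [[383.61049299   0.         322.17588451]
 [  0.         383.61049299 242.29211358]
 [  0.           0.           1.        ]]
from [158.7 629.8 229.6 165.9]
[[[-28.5,-25.0,-12.5],0.128],[[-57.0,-50.0,-25.0],0.257],[[-85.0,-75.0,-37.5],0.385],[[-113.5,-100.0,-50.0],0.514],[[-142.0,-125.5,-63.0],0.642]]
[[[-37.5,-3.0,-12.5],0.129],[[-75.5,-6.0,-25.0],0.257],[[-113.0,-9.0,-37.5],0.385],[[-113.0,-9.0,-37.5],0.385],[[-113.0,-9.0,-37.5],0.385]]
```

```bash
python3 - <<'E'
from h import *
plan([(420,345,330,107)],mm=45)
E
```

```text
from [158.7 629.8 229.6 165.9]
[[[-36.0,-23.5,-11.0],0.114],[[-72.0,-47.0,-22.5],0.228],[[-107.5,-71.0,-33.5],0.342],[[-143.5,-94.5,-44.5],0.457],[[-179.5,-118.0,-56.0],0.571]]
[[[-43.0,-0.5,-11.0],0.114],[[-86.0,-1.0,-22.0],0.228],[[-128.5,-1.5,-33.5],0.342],[[-171.5,-2.0,-44.5],0.456],[[-171.5,-2.0,-44.5],0.456]]
```

Emit:
arm_command:
  series:
    - [[-36, -23.5, -11], 0.114]
    - [[-72, -47, -22.5], 0.228]
    - [[-107.5, -71, -33.5], 0.342]
    - [[-143.5, -94.5, -44.5], 0.457]
    - [[-179.5, -118, -56], 0.571]
  grip: -1

```text
time_s: 0.6
tool_pos: [0.3049, 0.4704, 0.2865]
tool_rot: [-180.0, 0.0, 132.9]
force: [1.3, 0.5, 0.2]
grip_width: 0.0871
grasp_force: 0.0
```

Emit:
arm_command:
  series:
    - [[-43, -0.5, -11], 0.114]
    - [[-86, -1, -22], 0.228]
    - [[-128.5, -1.5, -33.5], 0.342]
    - [[-171.5, -2, -44.5], 0.456]
    - [[-171.5, -2, -44.5], 0.456]

```text
time_s: 1.1
tool_pos: [0.4256, 0.3392, 0.3329]
tool_rot: [179.8, 0.1, 106.2]
force: [0.4, -0.4, -0.5]
grip_width: 0.0866
grasp_force: 0.0
```

```bash
python3 - <<'E'
from h import *
print(pose().round(1))
s=snap("wrist"); save(s,"w1.npz"); cv2.imwrite("pics/w1.png",s[0])
E
```

```text
[425.6 339.2 332.9 106.2]
```

View pics/w1.png

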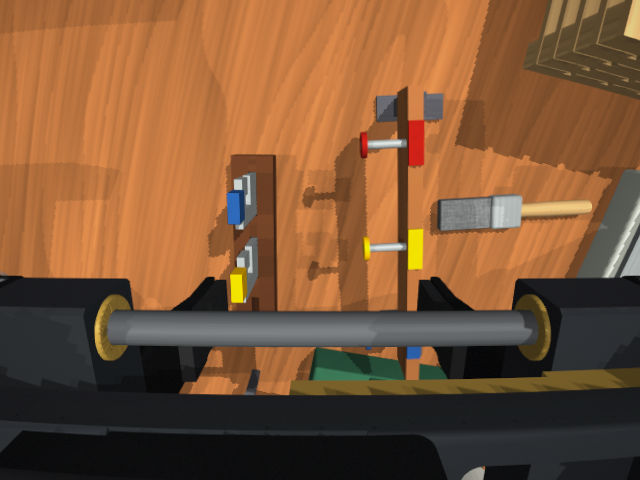

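The wrist view shows the blue tab (236,207), the yellow tab (238,285), the yellow pin (368–405,247) and the red pin (365–405,144). I'll measure these and check which way the plate slots face.

```bash
python3 - <<'E'
from h import *
s=load("w1.npz"); W=cloud(s); img=s[0]; hsv=cv2.cvtColor(img,cv2.COLOR_BGR2HSV); z=W[...,2]
cv2.imwrite("pics/w1c.png",cv2.resize(img[150:310,200:290],None,fx=3.7,fy=3.7,interpolation=cv2.INTER_CUBIC))
for n,lo,hi in (("red",(0,150,90),(6,255,255)),("yel",(22,150,120),(32,255,255)),("blu",(100,150,80),(125,255,255))):
    m=(cv2.inRange(hsv,lo,hi)>0)
    k,lab,st,c=cv2.connectedComponentsWithStats(m.astype(np.uint8))
    for i in range(1,k):
        if st[i,4]>60 and st[i,0]>200:
            q=lab==i; P=W[q]; zt=np.nanpercentile(P[:,2],90); P=P[abs(P[:,2]-zt)<.004]
            r=cv2.minAreaRect((P[:,:2]*1000).astype(np.float32))
            print(n,st[i].tolist(),c[i].round(1),"ztop",round(zt*1e3,1),np.round(r[0],1),np.round(r[1],1),round(r[2],1))
# pins: grey between head and board
for n,v in (("red",144),("yel",247)):
    for u in range(372,400,6):
        print(n,u,(W[v-1:v+2,u].mean(0)*1000).round(1), end=" ")
    print()
m=(z>.126)&(z<.137)&~(hsv[...,1]>200); m[:80]=0;m[275:]=0;m[:,:397]=0;m[:,430:]=0
P=W[m][:,:2]*1000; l=cv2.fitLine(P.astype(np.float32),cv2.DIST_HUBER,0,.01,.01).ravel(); print("rail",len(P),l.round(3))
E
```

```text
red [408, 120, 17, 46, 729] [415.5 142.3] ztop 133.6 [488.5 428.3] [14.  40.1] 19.4
red [360, 132, 8, 26, 148] [363.9 143.9] ztop 131.6 [444.6 413. ] [ 4.9 17.9] 21.1
yel [408, 229, 15, 41, 604] [414.9 248.6] ztop 133.6 [521.5 333.8] [14.6 40.4] 19.4
yel [363, 237, 7, 23, 136] [366.1 247.8] ztop 131.6 [477.4 319.4] [ 4.1 19.1] 16.2
yel [230, 268, 17, 35, 521] [238.2 284.9] ztop 134.3 [365.1 246.8] [12.  29.2] 14.4
blu [227, 190, 17, 34, 519] [235.4 206.7] ztop 134.5 [344.7 324.4] [11.6 28.7] 15.1
blu [407, 347, 13, 11, 141] [412.9 351.9] ztop 133.6 [558.1 227.6] [13.8 13.1] 14.1
red 372 [452.1 416.1 122.9] red 378 [457.3 417.7 123.8] red 384 [462.8 419.3 123. ] red 390 [468.  420.8 123.4] red 396 [nan nan nan] 
yel 372 [482.6 322.2 123.3] yel 378 [488.4 323.8 123.2] yel 384 [493.9 325.6 123.7] yel 390 [499.8 327.1 123.1] yel 396 [505.1 329.1 124.5] 
rail 1712 [ 3.23000e-01 -9.46000e-01  4.96068e+02  4.05883e+02]
```

View pics/w1c.png

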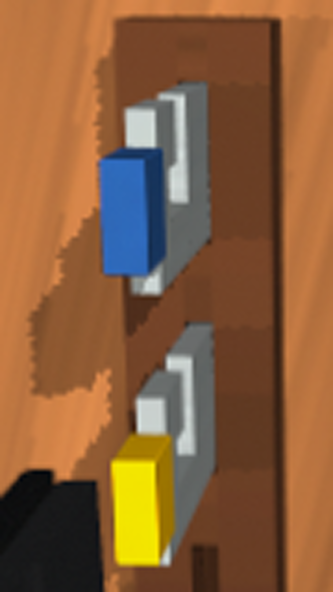

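The plates stand with their slots open towards the stand's +y, as needed. Going to the yellow plate.

```bash
python3 - <<'E'
from h import *
plan([(365,246.8,190,105,35),(365,246.8,115,105,20)])
E
```

```text
from [422.7 342.4 331.9 106.6]
[[[-12.5,-14.0,23.5],0.005],[[-25.0,-27.5,47.5],0.009],[[-37.5,-41.5,71.0],0.014],[[-50.0,-55.0,94.5],0.019],[[-62.5,-69.0,118.0],0.023]]
[[[-13.0,-13.5,24.0],0.005],[[-13.0,-13.5,42.5],0.005],[[-13.0,-13.5,61.5],0.005],[[-13.0,-13.5,80.0],0.005],[[-13.0,-13.5,99.0],0.005]]
```

Emit:
arm_command:
  series:
    - [[-15, -16.5, 28.5], 0.006]
    - [[-30, -33, 57], 0.012]
    - [[-45, -49.5, 85.5], 0.018]
    - [[-60, -66, 114], 0.022]
    - [[-75.5, -82.5, 142], 0.028]

```text
time_s: 1.65
tool_pos: [0.3612, 0.2494, 0.1873]
tool_rot: [-179.9, 0.0, 105.6]
force: [0.1, -0.1, 0.3]
grip_width: 0.0869
grasp_force: 0.0
```

Emit:
arm_command:
  series:
    - [[0, 0, 0], 0]
    - [[0, 0, 0], 0]
    - [[0, 0, 0], 0]
    - [[0, 0, 0], 0]
    - [[0, 0, 0], 0]

```text
time_s: 2.15
tool_pos: [0.3637, 0.2502, 0.1899]
tool_rot: [179.9, -0.0, 105.5]
force: [-0.3, -0.1, -0.6]
grip_width: 0.087
grasp_force: 0.0
```

```bash
python3 - <<'E'
from h import *
plan([(365,246.8,115,105,20)])
E
```

```text
from [363.7 250.2 189.9 105.5]
[[[-1.0,0.0,18.5],0.002],[[-2.0,0.0,37.5],0.004],[[-2.5,0.0,56.0],0.006],[[-3.5,0.5,75.0],0.008],[[-3.5,0.5,75.0],0.008]]
```

Emit:
arm_command:
  series:
    - [[-1, 0, 18.5], 0.002]
    - [[-2, 0, 37.5], 0.004]
    - [[-2.5, 0, 56], 0.006]
    - [[-3.5, 0.5, 75], 0.008]
    - [[-3.5, 0.5, 75], 0.008]

```text
time_s: 2.65
tool_pos: [0.3634, 0.245, 0.1122]
tool_rot: [-179.8, 0.1, 105.0]
force: [-0.4, -0.5, 0.5]
grip_width: 0.0869
grasp_force: 0.0
```

Emit:
arm_command:
  series:
    - [[0, 0, 0], 0]
    - [[0, 0, 0], 0]
    - [[0, 0, 0], 0]
    - [[0, 0, 0], 0]
    - [[0, 0, 0], 0]
  grip: 1
  grip_force: 40

```text
time_s: 3.15
tool_pos: [0.3647, 0.2462, 0.1145]
tool_rot: [180.0, -0.0, 105.0]
force: [0.8, 0.8, 0.3]
grip_width: 0.0548
grasp_force: 0.0
```

Emit:
arm_command:
  series:
    - [[0, 0, 0], 0]
    - [[0, 0, 0], 0]
    - [[0, 0, 0], 0]
    - [[0, 0, 0], 0]
    - [[0, 0, 0], 0]

```text
time_s: 3.65
tool_pos: [0.3645, 0.246, 0.1141]
tool_rot: [180.0, -0.0, 105.0]
force: [0.3, 1.0, -0.0]
grip_width: 0.0146
grasp_force: 0.0
```

```bash
python3 - <<'E'
from h import *
plan([(365,246.8,160,105,15),(400,255,246,105),(510.5,279.7,246,109.3)])
E
```

```text
from [364.5 246.  114.1 105. ]
[[[0.0,0.0,-11.5],-0.0],[[0.5,0.5,-23.0],-0.0],[[0.5,0.5,-34.5],-0.001],[[0.5,0.5,-46.0],-0.001],[[0.5,12.5,-74.5],-0.001]]
[[[-0.5,12.0,-29.0],0.0],[[-1.0,24.0,-57.5],0.0],[[-2.5,62.0,-57.5],-0.025],[[-4.0,99.5,-57.5],-0.05],[[-5.5,137.0,-57.5],-0.075]]
```

Emit:
arm_command:
  series:
    - [[0, 0, 0], 0]
    - [[0, 0, 0], 0]
    - [[0, 0, 0], 0]
    - [[0, 0, -5], 0]
    - [[0, 0, -12], 0]

```text
time_s: 4.15
tool_pos: [0.3643, 0.2456, 0.126]
tool_rot: [-180.0, 0.0, 105.0]
force: [0.3, 0.1, -2.1]
grip_width: 0.0114
grasp_force: 40.0
```

Emit:
arm_command:
  series:
    - [[0, 0, -15], 0]
    - [[0, 0, -35], 0]
    - [[0, 0, -60], 0]
    - [[0, 0, -90], 0]
    - [[0, 0, -120], 0]

```text
time_s: 4.65
tool_pos: [0.3641, 0.2456, 0.2475]
tool_rot: [-180.0, 0.0, 105.0]
force: [0.4, 0.4, -1.8]
grip_width: 0.0115
grasp_force: 40.0
```

```bash
python3 - <<'E'
from h import *
plan([(510.5,279.7,247,109.3)])
E
```

```text
from [364.1 245.6 247.5 105. ]
[[[-1.0,37.5,0.0],-0.019],[[-2.5,75.0,0.0],-0.038],[[-3.5,112.5,0.5],-0.057],[[-5.0,150.5,0.5],-0.076],[[-5.0,150.5,0.5],-0.076]]
```

Emit:
arm_command:
  series:
    - [[-1, 37.5, 0], -0.019]
    - [[-2.5, 75, 0], -0.038]
    - [[-3.5, 112.5, 0.5], -0.057]
    - [[-5, 150.5, 0.5], -0.076]
    - [[-5, 150.5, 0.5], -0.076]

```text
time_s: 5.15
tool_pos: [0.5147, 0.2797, 0.2443]
tool_rot: [180.0, 0.2, 109.2]
force: [-0.6, -0.8, -0.7]
grip_width: 0.0116
grasp_force: 40.0
```

Emit:
arm_command:
  series:
    - [[0, 0, 0], 0]
    - [[0, 0, 0], 0]
    - [[0, 0, 0], 0]
    - [[0, 0, 0], 0]
    - [[0, 0, 0], 0]

```text
time_s: 5.65
tool_pos: [0.5107, 0.2801, 0.2461]
tool_rot: [180.0, -0.0, 109.3]
force: [1.3, -0.7, -1.0]
grip_width: 0.0115
grasp_force: 40.0
```

```bash
python3 - <<'E'
from h import *
plan([(510.5,279.7,161,109.3,22)])
E
```

```text
from [510.7 280.1 246.1 109.3]
[[[-0.0,-0.0,21.5],0.0],[[-0.0,-0.0,42.5],0.0],[[-0.0,-0.0,64.0],0.001],[[-0.5,-0.5,85.0],0.001],[[-0.5,-0.5,85.0],0.001]]
```

Emit:
arm_command:
  series:
    - [[0, 0, 21.5], 0]
    - [[0, 0, 43], 0]
    - [[0, 0, 65], 0]
    - [[0, 0, 86], 0]
    - [[0, 0, 86], 0]

```text
time_s: 6.15
tool_pos: [0.5089, 0.2789, 0.1567]
tool_rot: [-179.7, 0.1, 109.3]
force: [0.8, 0.2, -2.5]
grip_width: 0.0118
grasp_force: 40.0
```

Emit:
arm_command:
  series:
    - [[4, 0, 0], 0]
    - [[8, 0, 0], 0]
    - [[12, 0, 0], 0]
    - [[16, 0, 0], 0]
    - [[20, 0, 0], 0]

```text
time_s: 6.65
tool_pos: [0.5046, 0.2996, 0.1602]
tool_rot: [179.9, -0.0, 109.3]
force: [0.1, 1.3, -2.2]
grip_width: 0.0115
grasp_force: 40.0
```

Emit:
arm_command:
  series:
    - [[5, 0, 0], 0]
    - [[10, 0, 0], 0]
    - [[15, 0, 0], 0]
    - [[20, 0, 0], 0]
    - [[20, 0, 0], 0]

```text
time_s: 7.15
tool_pos: [0.4974, 0.3189, 0.1595]
tool_rot: [-180.0, -0.0, 109.4]
force: [-0.5, 0.6, -1.3]
grip_width: 0.0114
grasp_force: 40.0
```

```bash
python3 - <<'E'
from h import *
plan([(495,325,160,109.3,22)])
s=snap("wrist"); save(s,"w2.npz"); s=snap("scene");cv2.imwrite("pics/s2.png",cv2.resize(s[0][130:250,330:490],None,fx=4,fy=4))
E
```

```text
from [497.4 318.9 159.5 109.4]
[[[6.5,-0.0,-0.5],0.002],[[6.5,-0.0,-0.5],0.002],[[6.5,-0.0,-0.5],0.002],[[6.5,-0.0,-0.5],0.002],[[6.5,-0.0,-0.5],0.002]]
```

View pics/s2.png

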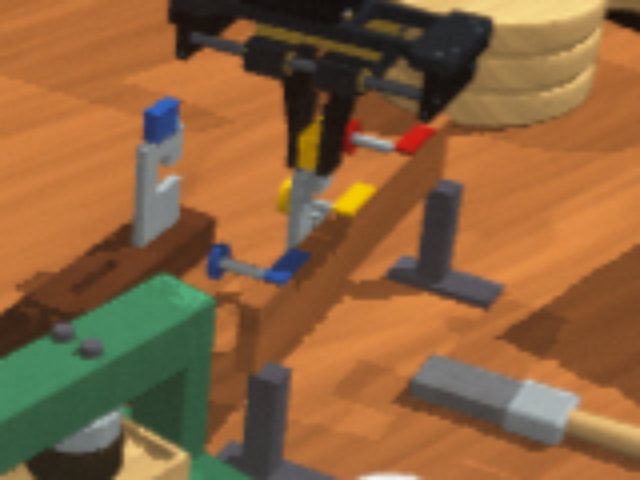

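The pin is in the channel, with no contact force. Slide the last 5.5 mm and lower.

Emit:
arm_command:
  series:
    - [[2, 0, 0], 0]
    - [[4, 0, 0], 0]
    - [[5.5, 0, 0], 0]
    - [[5.5, 0, 0], 0]
    - [[5.5, 0, 0], 0]

```text
time_s: 7.75
tool_pos: [0.4962, 0.3229, 0.1596]
tool_rot: [180.0, 0.0, 109.3]
force: [1.2, -0.1, -0.9]
grip_width: 0.0117
grasp_force: 40.0
```

Emit:
arm_command:
  series:
    - [[0, 0, 3], 0]
    - [[0, 0, 6], 0]
    - [[0, 0, 9], 0]
    - [[0, 0, 12], 0]
    - [[0, 0, 12], 0]

```text
time_s: 8.25
tool_pos: [0.4958, 0.3226, 0.1469]
tool_rot: [-179.9, 0.0, 109.3]
force: [-0.4, -0.2, -2.0]
grip_width: 0.0115
grasp_force: 40.0
```

Emit:
arm_command:
  series:
    - [[0, 0, 1], 0]
    - [[0, 0, 2], 0]
    - [[0, 0, 3], 0]
    - [[0, 0, 3.5], 0]
    - [[0, 0, 3.5], 0]

```text
time_s: 8.75
tool_pos: [0.4962, 0.3229, 0.1441]
tool_rot: [180.0, -0.0, 109.3]
force: [-0.4, 0.2, -1.8]
grip_width: 0.0117
grasp_force: 40.0
```

Emit:
arm_command:
  series:
    - [[0, 0, 0], 0]
    - [[0, 0, 0], 0]
    - [[0, 0, 0], 0]
    - [[0, 0, 0], 0]
    - [[0, 0, 0], 0]
  grip: 0.4

```text
time_s: 9.25
tool_pos: [0.4962, 0.323, 0.1442]
tool_rot: [180.0, -0.0, 109.3]
force: [-0.3, 0.4, 0.7]
grip_width: 0.0256
grasp_force: 0.0
```

Emit:
arm_command:
  series:
    - [[0, 0, -10], 0]
    - [[0, 0, -25], 0]
    - [[0, 0, -45], 0]
    - [[0, 0, -70], 0]
    - [[0, 0, -100], 0]

```text
time_s: 9.75
tool_pos: [0.496, 0.3227, 0.2459]
tool_rot: [180.0, -0.0, 109.3]
force: [0.9, 0.0, -0.1]
grip_width: 0.0261
grasp_force: 0.0
```

```bash
python3 - <<'E'
from h import *
s=snap("scene");cv2.imwrite("pics/s3.png",cv2.resize(s[0][130:250,330:490],None,fx=4,fy=4))
plan([(344.7,324.4,195,105,48)])
E
```

```text
from [498.4 324.3 252.3 109.3]
[[[12.5,-36.5,14.5],0.019],[[25.5,-72.5,28.5],0.038],[[38.0,-109.0,43.0],0.056],[[51.0,-145.0,57.5],0.075],[[51.0,-145.0,57.5],0.075]]
```

View pics/s3.png

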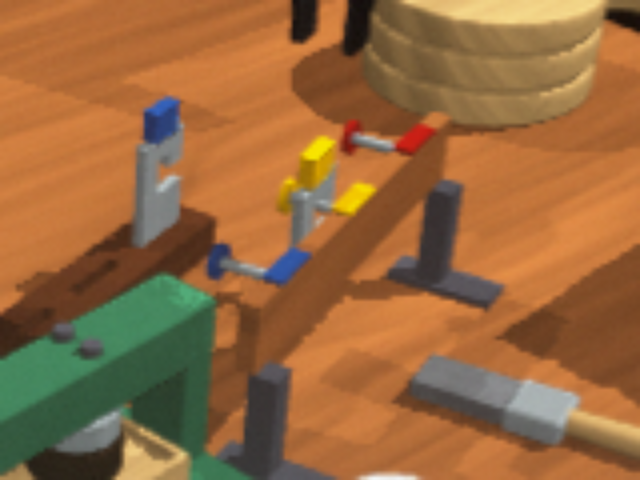

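The yellow plate hangs upright on its pin. Next the blue plate.

Emit:
arm_command:
  series:
    - [[12.5, -36.5, 10], 0.019]
    - [[25.5, -72.5, 20], 0.038]
    - [[38, -109, 30], 0.056]
    - [[51, -145, 42], 0.075]
    - [[51, -145, 48], 0.075]
  grip: -0.2

```text
time_s: 10.3
tool_pos: [0.3376, 0.324, 0.1963]
tool_rot: [-179.9, -0.1, 105.3]
force: [1.5, 0.1, -0.1]
grip_width: 0.051
grasp_force: 0.0
```

Emit:
arm_command:
  series:
    - [[0, 0, 0], 0]
    - [[0, 0, 0], 0]
    - [[0, 0, 0], 0]
    - [[0, 0, 0], 0]
    - [[0, 0, 0], 0]

```text
time_s: 10.8
tool_pos: [0.3432, 0.323, 0.1963]
tool_rot: [180.0, -0.0, 105.0]
force: [0.1, -0.7, -0.7]
grip_width: 0.0522
grasp_force: 0.0
```

```bash
python3 - <<'E'
from h import *
plan([(344.7,324.4,115,105,25)])
E
```

```text
from [343.2 323.  196.3 105. ]
[[[0.0,0.5,20.5],-0.0],[[0.5,1.0,40.5],-0.0],[[0.5,1.5,61.0],-0.001],[[1.0,2.0,81.5],-0.001],[[1.0,2.0,81.5],-0.001]]
```

Emit:
arm_command:
  series:
    - [[0, 0.5, 20], 0]
    - [[0.5, 1, 40], 0]
    - [[0.5, 1.5, 60], 0]
    - [[1, 2, 75], 0]
    - [[1, 2, 81], 0]

```text
time_s: 11.3
tool_pos: [0.3437, 0.3238, 0.1136]
tool_rot: [-179.9, 0.1, 105.0]
force: [-0.8, -0.4, 0.4]
grip_width: 0.0518
grasp_force: 0.0
```

Emit:
arm_command:
  series:
    - [[0, 0, 0], 0]
    - [[0, 0, 0], 0]
    - [[0, 0, 0], 0]
    - [[0, 0, 0], 0]
    - [[0, 0, 0], 0]
  grip: 1
  grip_force: 40

```text
time_s: 11.8
tool_pos: [0.3443, 0.3249, 0.1156]
tool_rot: [180.0, -0.0, 105.0]
force: [1.1, 0.2, -0.5]
grip_width: 0.02
grasp_force: 0.0
```

Emit:
arm_command:
  series:
    - [[0, 0, 0], 0]
    - [[0, 0, 0], 0]
    - [[0, 0, 0], 0]
    - [[0, 0, 0], 0]
    - [[0, 0, 0], 0]

```text
time_s: 12.3
tool_pos: [0.3443, 0.3247, 0.1153]
tool_rot: [180.0, -0.0, 105.0]
force: [-0.6, 0.5, 3.5]
grip_width: 0.0115
grasp_force: 40.0
```

Emit:
arm_command:
  series:
    - [[0, 0, -10], 0]
    - [[0, 0, -35], 0]
    - [[0, 0, -70], 0]
    - [[0, 0, -110], 0]
    - [[0, 0, -150], 0]

```text
time_s: 12.8
tool_pos: [0.3436, 0.3239, 0.2664]
tool_rot: [-179.9, 0.0, 105.0]
force: [0.9, 0.9, -1.4]
grip_width: 0.0118
grasp_force: 40.0
```

Emit:
arm_command:
  series:
    - [[0, 0, 0], 0]
    - [[0, 0, 0], 0]
    - [[0, 0, 0], 0]
    - [[0, 0, 0], 0]
    - [[0, 0, 0], 0]

```text
time_s: 13.3
tool_pos: [0.3436, 0.324, 0.2637]
tool_rot: [-179.9, 0.1, 105.0]
force: [-0.4, -0.1, -1.0]
grip_width: 0.0118
grasp_force: 40.0
```

```bash
python3 - <<'E'
from h import *
plan([(420,270,264,105,48),(539.6,196.5,256,109.3,48)])
E
```

```text
from [343.6 324.  263.7 105. ]
[[[-36.0,30.0,-0.0],0.0],[[-72.0,60.0,-0.5],0.0],[[-106.0,92.0,2.5],-0.025],[[-140.0,124.0,5.0],-0.05],[[-174.0,156.5,7.5],-0.075]]
```

Emit:
arm_command:
  series:
    - [[-36, 30, 0], 0]
    - [[-72, 60, 0], 0]
    - [[-106, 92, 2], -0.025]
    - [[-140, 124, 4], -0.05]
    - [[-174, 156.5, 4], -0.075]

```text
time_s: 13.8
tool_pos: [0.5413, 0.1959, 0.2602]
tool_rot: [-179.9, 0.0, 109.4]
force: [0.8, 1.3, -2.1]
grip_width: 0.0118
grasp_force: 40.0
```

Emit:
arm_command:
  series:
    - [[0, 0, 0], 0]
    - [[0, 0, 0], 0]
    - [[0, 0, 0], 0]
    - [[0, 0, 0], 0]
    - [[0, 0, 0], 0]

```text
time_s: 14.3
tool_pos: [0.5395, 0.1982, 0.2612]
tool_rot: [180.0, -0.0, 109.4]
force: [0.6, 0.5, -2.5]
grip_width: 0.0118
grasp_force: 40.0
```

```bash
python3 - <<'E'
from h import *
plan([(539.6,196.5,161.3,109.3,23),(539.6,196.5,161.3,109.3,23)])
s=snap("wrist"); save(s,"w3.npz"); W=cloud(s); hsv=cv2.cvtColor(s[0],cv2.COLOR_BGR2HSV)
m=cv2.inRange(hsv,(100,150,80),(125,255,255))
k,lab,st,c=cv2.connectedComponentsWithStats(m)
for i in range(1,k):
    if st[i,4]>60: print(st[i].tolist(),(np.nanmedian(W[lab==i],0)*1000).round(1),(np.nanmax(W[lab==i],0)*1000).round(1))
E
```

```text
from [539.5 198.2 261.2 109.4]
[[[-0.5,-0.0,20.0],0.0],[[-0.5,-0.0,40.0],0.001],[[-1.0,-0.5,60.0],0.001],[[-1.5,-0.5,80.0],0.002],[[-1.5,-0.5,100.0],0.002]]
[[[-0.0,0.0,-0.0],0.0],[[-0.0,0.0,-0.0],0.0],[[-0.0,0.0,-0.0],0.0],[[-0.0,0.0,-0.0],0.0],[[-0.0,0.0,-0.0],0.0]]
[350, 164, 20, 54, 1008] [554.  239.3 132.5] [566.9 259.8 134.7]
[294, 174, 7, 30, 188] [510.1 225.4 130. ] [515.7 235.3 133.6]
[307, 272, 31, 39, 1129] [535.5 210.1 278.2] [570.4 213.5 280.9]
[308, 347, 29, 14, 400] [543.6 186.5 279.2] [549.7 191.4 280.9]
```

Emit:
arm_command:
  series:
    - [[-0.5, 0, 20], 0]
    - [[-0.5, 0, 40], 0]
    - [[-1, -0.5, 60], 0]
    - [[-1.5, -0.5, 80], 0]
    - [[-1.5, -0.5, 100], 0]

```text
time_s: 14.85
tool_pos: [0.5401, 0.196, 0.1607]
tool_rot: [180.0, -0.0, 109.4]
force: [-0.3, 0.2, -2.4]
grip_width: 0.0116
grasp_force: 40.0
```

Emit:
arm_command:
  series:
    - [[0, 0, 0], 0]
    - [[0, 0, 0], 0]
    - [[5, 0, 0], 0]
    - [[10, 0, 0], 0]
    - [[15, 0, 0], 0]

```text
time_s: 15.35
tool_pos: [0.5356, 0.2107, 0.162]
tool_rot: [179.9, -0.0, 109.3]
force: [-0.2, -0.2, -1.2]
grip_width: 0.0116
grasp_force: 40.0
```

Emit:
arm_command:
  series:
    - [[5, 0, 0], 0]
    - [[10, 0, 0], 0]
    - [[15, 0, 0], 0]
    - [[15, 0, 0], 0]
    - [[15, 0, 0], 0]

```text
time_s: 15.85
tool_pos: [0.5304, 0.2238, 0.161]
tool_rot: [-180.0, 0.0, 109.3]
force: [-0.1, 0.2, -1.8]
grip_width: 0.0119
grasp_force: 40.0
```

```bash
python3 - <<'E'
from h import *
plan([(527.4,230.2,161,109.3,2)])
E
```

```text
from [530.4 223.8 161.  109.3]
[[[2.0,-0.0,0.0],0.0],[[3.5,-0.5,0.0],0.0],[[5.5,-0.5,0.0],0.0],[[7.0,-0.5,0.0],0.0],[[7.0,-0.5,0.0],0.0]]
```

Emit:
arm_command:
  series:
    - [[2, 0, 0], 0]
    - [[4, 0, 0], 0]
    - [[6, -0.5, 0], 0]
    - [[7, -0.5, 0], 0]
    - [[7, -0.5, 0], 0]

```text
time_s: 16.35
tool_pos: [0.5275, 0.2305, 0.1611]
tool_rot: [180.0, -0.0, 109.3]
force: [0.3, -0.4, -1.9]
grip_width: 0.0117
grasp_force: 40.0
```

Emit:
arm_command:
  series:
    - [[0, 0, 3], 0]
    - [[0, 0, 6], 0]
    - [[0, 0, 9], 0]
    - [[0, 0, 12], 0]
    - [[0, 0, 12], 0]

```text
time_s: 16.85
tool_pos: [0.5273, 0.23, 0.1484]
tool_rot: [-179.9, 0.0, 109.3]
force: [0.2, 0.1, -2.4]
grip_width: 0.0119
grasp_force: 40.0
```

Emit:
arm_command:
  series:
    - [[0, 0, 1], 0]
    - [[0, 0, 2], 0]
    - [[0, 0, 3], 0]
    - [[0, 0, 3.5], 0]
    - [[0, 0, 3.5], 0]

```text
time_s: 17.35
tool_pos: [0.5276, 0.2302, 0.1455]
tool_rot: [-180.0, -0.0, 109.3]
force: [-0.9, 0.0, -2.3]
grip_width: 0.0117
grasp_force: 40.0
```

Emit:
arm_command:
  series:
    - [[0, 0, 0], 0]
    - [[0, 0, 0], 0]
    - [[0, 0, 0], 0]
    - [[0, 0, 0], 0]
    - [[0, 0, 0], 0]
  grip: 0.4

```text
time_s: 17.85
tool_pos: [0.5278, 0.2303, 0.1457]
tool_rot: [180.0, -0.0, 109.3]
force: [-1.2, -1.0, -0.5]
grip_width: 0.0257
grasp_force: 0.0
```

Emit:
arm_command:
  series:
    - [[0, 0, -10], 0]
    - [[0, 0, -25], 0]
    - [[0, 0, -45], 0]
    - [[0, 0, -80], 0]
    - [[0, 0, -120], 0]

```text
time_s: 18.35
tool_pos: [0.5272, 0.2299, 0.2674]
tool_rot: [-180.0, 0.0, 109.3]
force: [0.9, 1.4, -0.2]
grip_width: 0.026
grasp_force: 0.0
```

Emit:
arm_command:
  series:
    - [[0, 0, 0], 0]
    - [[0, 0, 0], 0]
    - [[0, 0, 0], 0]
    - [[0, 0, 0], 0]
    - [[0, 0, 0], 0]
  grip: 1

```text
time_s: 18.85
tool_pos: [0.5271, 0.23, 0.2645]
tool_rot: [-179.9, 0.0, 109.3]
force: [-0.8, 0.1, 0.5]
grip_width: 0.0012
grasp_force: 0.0
```

```bash
python3 - <<'E'
from h import *
s=load("top.npz"); W=cloud(s); z=W[...,2]; img=s[0]
v,u=np.mgrid[:480,:640]
m=(z>.187)&(z<.20)&(np.hypot(u-431,v-185)<11); P=(W[m][:,:2]*1000).astype(np.float32); print("hub",cv2.minEnclosingCircle(P),np.median(P,0),np.median(z[m]))
g=cv2.cvtColor(img,cv2.COLOR_BGR2GRAY)
for c in ((412,210),(460,205)):
    m=(g<60)&(np.hypot(u-c[0],v-c[1])<8); uv=[u[m].mean(),v[m].mean()]; print(uv,ray(s,uv,.182)[0]*1000)
s=snap("top"); save(s,"top2.npz"); W=cloud(s); hsv=cv2.cvtColor(s[0],cv2.COLOR_BGR2HSV)
for n,lo,hi in (("yel",(22,150,120),(32,255,255)),("blu",(100,150,80),(125,255,255))):
    k,lab,st,c=cv2.connectedComponentsWithStats(cv2.inRange(hsv,lo,hi))
    for i in range(1,k):
        if st[i,4]>12: print(n,st[i].tolist(),(np.nanmedian(W[lab==i],0)*1000).round(1))
hx,hy=627.5,-266; a=np.radians(5.4)
plan([(527,100,300,60,48),(hx-30,hy+90,260,5.4,48)])
E
```

```text
hub ((629.9838256835938, -265.3170166015625), 23.02071189880371) [ 628.90625 -262.17163] 0.1952709264139041
[np.float64(411.8474576271187), np.float64(214.35593220338984)] [ 567.90460739 -221.78906242  182.        ]
[np.float64(460.11475409836066), np.float64(204.34426229508196)] [ 587.72584201 -327.38867295  182.        ]
blu [202, 224, 10, 8, 52] [556.9 231.6 134.5]
blu [201, 234, 11, 8, 50] [529.1 224.5 165.3]
blu [207, 247, 7, 4, 14] [509.7 223.7 132.2]
from [527.2 230.1 264.7 109.3]
[[[-17.5,-6.0,-5.0],0.123],[[-35.0,-12.5,-10.0],0.246],[[-52.5,-18.5,-15.0],0.369],[[-70.0,-24.5,-20.0],0.492],[[-87.5,-31.0,-25.0],0.615]]
[[[-18.0,5.0,-5.5],0.123],[[-36.0,10.5,-10.5],0.246],[[-71.0,31.0,-4.5],0.382],[[-106.0,51.5,1.0],0.518],[[-141.0,72.0,7.0],0.654]]
[[[-15.5,37.5,5.5],0.136],[[-31.0,75.5,11.0],0.272],[[-46.5,113.0,17.0],0.408],[[-62.0,150.5,22.5],0.545],[[-62.0,150.5,22.5],0.545]]
```

```bash
cat >> h.py <<'E'
HUB=np.array([630.,-264.]); A=5.4
def hub(phi,r=48,z=177,mm=40):
    t=np.radians(phi+A); return (*(HUB+r*np.array([np.cos(t),np.sin(t)])),z,A,mm)
E
python3 - <<'E'
from h import *
print(hub(105))
plan([(527,100,290,62,48),hub(105,z=240,mm=48)])
E
```

```text
(np.float64(613.2685417285529), np.float64(-219.0104645043892), 177, 5.4, 40)
from [527.2 230.1 264.7 109.3]
[[[-20.5,-7.0,-4.0],0.138],[[-41.0,-14.5,-8.5],0.275],[[-61.5,-21.5,-12.5],0.413],[[-82.0,-29.0,-17.0],0.55],[[-102.0,-36.0,-21.0],0.688]]
[[[-20.5,7.5,-4.5],0.138],[[-54.5,31.5,2.0],0.261],[[-88.0,55.0,8.0],0.385],[[-122.0,79.0,14.5],0.508],[[-155.5,103.0,20.5],0.632]]
[[[-13.0,39.0,6.5],0.123],[[-26.5,78.0,12.5],0.247],[[-39.5,117.5,19.0],0.37],[[-52.5,156.5,25.0],0.494],[[-52.5,156.5,25.0],0.494]]
```

Emit:
arm_command:
  series:
    - [[-20.5, -7, -4], 0.138]
    - [[-41, -14.5, -8.5], 0.275]
    - [[-61.5, -21.5, -12.5], 0.413]
    - [[-82, -29, -17], 0.55]
    - [[-102, -36, -21], 0.688]

```text
time_s: 19.4
tool_pos: [0.5272, 0.121, 0.2864]
tool_rot: [-180.0, 0.0, 69.6]
force: [0.3, -0.5, -0.0]
grip_width: 0.0005
grasp_force: 0.0
```

Emit:
arm_command:
  series:
    - [[-20.5, 7.5, -4.5], 0.138]
    - [[-54.5, 31.5, 2], 0.261]
    - [[-88, 55, 8], 0.385]
    - [[-122, 79, 14.5], 0.508]
    - [[-155.5, 103, 20.5], 0.632]

```text
time_s: 19.9
tool_pos: [0.5707, -0.0609, 0.2656]
tool_rot: [-180.0, -0.0, 33.4]
force: [-0.5, 0.7, 0.0]
grip_width: 0.0004
grasp_force: 0.0
```

Emit:
arm_command:
  series:
    - [[-13, 39, 6.5], 0.123]
    - [[-26.5, 78, 12.5], 0.247]
    - [[-39.5, 117.5, 19], 0.37]
    - [[-52.5, 156.5, 25], 0.494]
    - [[-52.5, 156.5, 25], 0.494]

```text
time_s: 20.4
tool_pos: [0.6117, -0.2261, 0.2391]
tool_rot: [179.7, 0.3, 4.7]
force: [0.8, -0.5, 0.4]
grip_width: 0.0001
grasp_force: 0.0
```

Emit:
arm_command:
  series:
    - [[0, 0, 0], 0]
    - [[0, 0, 0], 0]
    - [[0, 0, 0], 0]
    - [[0, 0, 0], 0]
    - [[0, 0, 0], 0]

```text
time_s: 20.9
tool_pos: [0.614, -0.2177, 0.2414]
tool_rot: [-180.0, -0.0, 5.5]
force: [-0.1, 0.5, -0.1]
grip_width: 0.0004
grasp_force: 0.0
```

```bash
python3 - <<'E'
from h import *
plan([hub(105,mm=30)]+[hub(p) for p in range(115,256,10)])
E
```

```text
from [ 614.  -217.7  241.4    5.5]
[[[-0.5,0.5,21.5],0.0],[[-0.5,1.0,43.0],0.001],[[-1.0,1.5,64.5],0.001],[[-8.5,4.0,64.5],0.001],[[-16.0,8.5,64.5],0.001]]
[[[-6.5,5.0,-0.0],0.0],[[-12.0,11.5,-0.0],0.0],[[-16.0,19.0,-0.0],0.0],[[-19.0,26.5,-0.0],0.0],[[-20.5,35.0,-0.0],0.0]]
[[[0.0,8.5,-0.0],0.0],[[1.5,16.5,-0.0],0.0],[[4.5,24.5,-0.0],0.0],[[8.5,31.5,-0.0],0.0],[[14.0,38.0,-0.0],0.0]]
[[[6.5,5.5,-0.0],0.0],[[13.5,9.5,-0.0],0.0],[[21.5,12.5,-0.0],0.0],[[21.5,12.5,-0.0],0.0],[[21.5,12.5,-0.0],0.0]]
```

Emit:
arm_command:
  series:
    - [[-0.5, 0.5, 21.5], 0]
    - [[-0.5, 1, 43], 0]
    - [[-1, 1.5, 64.5], 0]
    - [[-8.5, 4, 64.5], 0]
    - [[-16, 8.5, 64.5], 0]

```text
time_s: 21.4
tool_pos: [0.599, -0.2271, 0.1766]
tool_rot: [-179.9, -0.1, 5.5]
force: [2.7, 3.6, -3.2]
grip_width: 0.0004
grasp_force: 2.5
```

Emit:
arm_command:
  series:
    - [[-6.5, 5, 0], 0]
    - [[-12, 11.5, 0], 0]
    - [[-16, 19, 0], 0]
    - [[-19, 26.5, 0], 0]
    - [[-20.5, 35, 0], 0]

```text
time_s: 21.9
tool_pos: [0.5835, -0.2627, 0.1786]
tool_rot: [-179.8, -0.3, 5.5]
force: [3.6, 8.6, 1.0]
grip_width: 0.0004
grasp_force: 3.3
```

Emit:
arm_command:
  series:
    - [[0, 8.5, 0], 0]
    - [[1.5, 16.5, 0], 0]
    - [[4.5, 24.5, 0], 0]
    - [[8.5, 31.5, 0], 0]
    - [[14, 38, 0], 0]

```text
time_s: 22.4
tool_pos: [0.5978, -0.3008, 0.1777]
tool_rot: [-179.8, 0.1, 5.4]
force: [-3.1, 5.1, 0.4]
grip_width: 0.0005
grasp_force: 2.4
```

Emit:
arm_command:
  series:
    - [[6.5, 5.5, 0], 0]
    - [[13.5, 9.5, 0], 0]
    - [[21.5, 12.5, 0], 0]
    - [[21.5, 12.5, 0], 0]
    - [[21.5, 12.5, 0], 0]

```text
time_s: 22.9
tool_pos: [0.6206, -0.3135, 0.1776]
tool_rot: [180.0, 0.0, 5.3]
force: [-2.3, 0.6, 0.2]
grip_width: 0.0002
grasp_force: 1.2
```

```bash
python3 - <<'E'
from h import *
plan([hub(250,z=177,mm=20),hub(250,z=225),hub(140,z=225),hub(140,z=177)]+[hub(p) for p in range(150,256,10)])
s=snap("scene"); cv2.imwrite("pics/s4.png",s[0][140:380,150:470]); s=snap("top"); cv2.imwrite("pics/t4.png",s[0])
E
```

```text
from [ 620.6 -313.5  177.6    5.3]
[[[-2.5,-3.5,0.5],-0.001],[[-2.5,-3.5,-23.5],-0.001],[[-2.5,-3.5,-47.5],-0.001],[[-12.5,-41.5,-47.5],-0.001],[[-23.0,-79.0,-47.5],-0.001]]
[[[0.0,-0.0,24.0],-0.0],[[0.0,-0.0,48.0],-0.0],[[-4.5,6.5,48.0],-0.0],[[-8.0,14.0,48.0],-0.0],[[-10.5,22.5,48.0],-0.0]]
[[[-0.5,8.0,0.0],-0.0],[[0.0,16.5,0.0],-0.0],[[2.5,24.5,0.0],-0.0],[[6.0,32.0,0.0],-0.0],[[10.5,39.0,0.0],-0.0]]
[[[6.0,6.0,0.0],-0.0],[[13.0,10.5,0.0],-0.0],[[20.5,14.0,0.0],-0.0],[[20.5,14.0,0.0],-0.0],[[20.5,14.0,0.0],-0.0]]
```

View pics/s4.png

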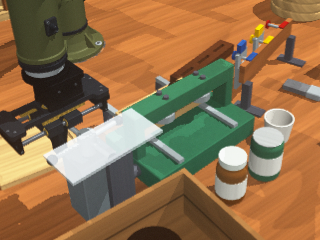

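The pushes work: the carriage has moved out and both plates hang. Second push.

Emit:
arm_command:
  series:
    - [[-2.5, -3.5, 0.5], 0]
    - [[-2.5, -3.5, -23.5], 0]
    - [[-2.5, -3.5, -47.5], 0]
    - [[-12.5, -41.5, -47.5], 0]
    - [[-23, -79, -47.5], 0]

```text
time_s: 23.5
tool_pos: [0.5915, -0.2368, 0.2253]
tool_rot: [179.9, -0.2, 5.2]
force: [-0.1, 0.5, -0.5]
grip_width: 0.0005
grasp_force: 0.0
```

Emit:
arm_command:
  series:
    - [[0, 0, 0], 0]
    - [[0, 0, 24], 0]
    - [[0, 0, 48], 0]
    - [[-4.5, 6.5, 48], 0]
    - [[-8, 14, 48], 0]

```text
time_s: 24.0
tool_pos: [0.5846, -0.2513, 0.1766]
tool_rot: [180.0, -0.0, 5.4]
force: [-0.1, -0.6, 0.6]
grip_width: 0.0008
grasp_force: 0.0
```

Emit:
arm_command:
  series:
    - [[-2.5, 8.5, 0], 0]
    - [[-3, 16.5, 0], 0]
    - [[-2.5, 25, 0], 0]
    - [[0, 33, 0], 0]
    - [[3.5, 40.5, 0], 0]

```text
time_s: 24.5
tool_pos: [0.5924, -0.2883, 0.1769]
tool_rot: [-179.7, -0.0, 5.5]
force: [-1.9, 7.1, 0.1]
grip_width: 0.0006
grasp_force: 2.9
```

Emit:
arm_command:
  series:
    - [[4.5, 7, 0], 0]
    - [[10.5, 13, 0], 0]
    - [[17.5, 17.5, 0], 0]
    - [[25, 21, 0], 0]
    - [[25, 21, 0], 0]

```text
time_s: 25.0
tool_pos: [0.6184, -0.3106, 0.1767]
tool_rot: [180.0, 0.0, 5.3]
force: [-0.9, 0.0, -0.2]
grip_width: 0.0005
grasp_force: 0.6
```

```bash
python3 - <<'E'
from h import *
p=pose(); d=p[:2]-HUB; print(np.degrees(np.arctan2(d[1],d[0]))-A+360, np.hypot(*d))
plan([hub(250,z=177,mm=20),hub(250,z=225),hub(140,z=225),hub(140,z=177)]+[hub(p) for p in range(150,191,10)])
s=snap("top"); save(s,"top3.npz"); cv2.imwrite("pics/t5.png",cv2.resize(s[0][150:350,230:490],None,fx=3,fy=3))
E
```

```text
250.64627437356336 47.99334895612195
from [ 618.4 -310.6  176.7    5.3]
[[[-0.5,-0.0,-0.5],-0.001],[[-0.5,-0.0,-24.5],-0.001],[[-0.5,-0.0,-48.5],-0.001],[[-10.5,-38.0,-48.5],-0.001],[[-21.0,-76.0,-48.5],-0.001]]
[[[0.0,-0.0,24.0],-0.0],[[0.0,-0.0,48.0],-0.0],[[-5.0,6.5,48.0],-0.0],[[-8.5,14.5,48.0],-0.0],[[-10.5,22.5,48.0],-0.0]]
[[[-0.5,8.5,0.0],-0.0],[[0.0,16.5,0.0],-0.0],[[0.0,16.5,0.0],-0.0],[[0.0,16.5,0.0],-0.0],[[0.0,16.5,0.0],-0.0]]
```

View pics/t5.png

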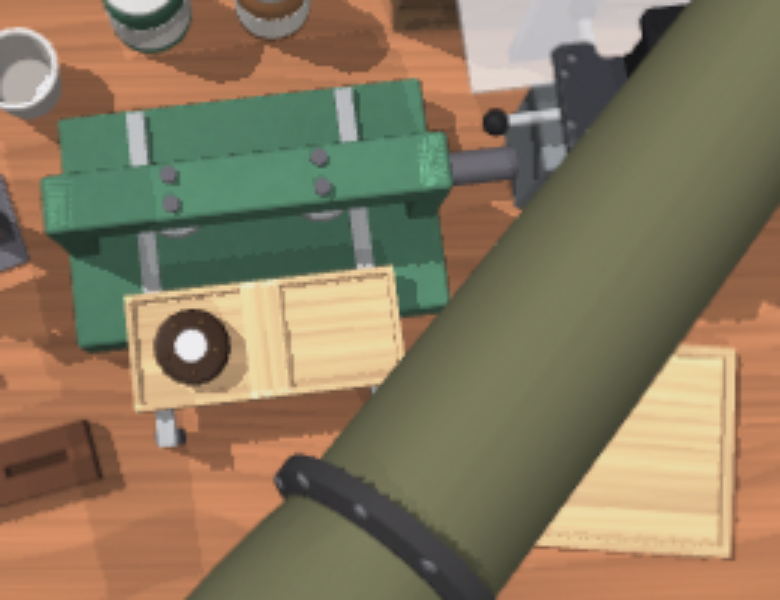

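One cake in the left pocket, the right pocket is empty, and the deck is nearly out. Third push.

Emit:
arm_command:
  series:
    - [[-0.5, 0, -0.5], 0]
    - [[-0.5, 0, -24.5], 0]
    - [[-0.5, 0, -48.5], 0]
    - [[-10.5, -38, -48.5], 0]
    - [[-21, -76, -48.5], 0]

```text
time_s: 25.55
tool_pos: [0.5908, -0.2374, 0.2263]
tool_rot: [179.8, -0.2, 5.2]
force: [0.1, 1.4, 1.0]
grip_width: 0.0006
grasp_force: 0.0
```

Emit:
arm_command:
  series:
    - [[0, 0, 0], 0]
    - [[0, 0, 24], 0]
    - [[0, 0, 48], 0]
    - [[-5, 6.5, 48], 0]
    - [[-8.5, 14.5, 48], 0]

```text
time_s: 26.05
tool_pos: [0.5834, -0.2518, 0.1773]
tool_rot: [180.0, -0.0, 5.4]
force: [-0.5, -0.7, 1.2]
grip_width: 0.0003
grasp_force: 0.0
```

Emit:
arm_command:
  series:
    - [[-2, 8, 0], 0]
    - [[-2.5, 16.5, 0], 0]
    - [[-2.5, 21, 0], 0]
    - [[-2, 25, 0], 0]
    - [[-2, 25, 0], 0]

```text
time_s: 26.55
tool_pos: [0.5851, -0.2731, 0.1777]
tool_rot: [-179.7, -0.1, 5.5]
force: [-0.4, 7.5, 1.7]
grip_width: 0.0002
grasp_force: 3.6
```

```bash
python3 - <<'E'
from h import *
p=pose(); d=p[:2]-HUB; print(p,np.degrees(np.arctan2(d[1],d[0]))-A, np.hypot(*d))
def deck(s):
    W=cloud(s); z=W[...,2]; hsv=cv2.cvtColor(s[0],cv2.COLOR_BGR2HSV)
    m=(z>.076)&(z<.092)&(hsv[...,0]<30)&(hsv[...,0]>10); m[:,:240]=0; m[:,400:]=0; m[:150]=0; m[340:]=0
    P=W[m][:,:2]*1000; a=np.radians(5.4); X=P[:,0]*np.cos(a)+P[:,1]*np.sin(a)
    print("front edge",np.percentile(X,[.5,2]))
s=snap("top"); deck(load("top.npz")); deck(load("top3.npz")); deck(s); save(s,"top4.npz")
E
```

```text
[ 585.12297649 -273.13744364  177.72597002    5.47779676] -173.89128351447098 45.79781780098314
front edge [536.48320834 536.90855783]
front edge [429.72455202 430.78429909]
front edge [416.36083057 417.52455329]
```

Emit:
arm_command:
  series:
    - [[0.5, 1.5, 0], 0]
    - [[1, 3, 0], 0]
    - [[1, 3, 0], 0]
    - [[1, 3, 0], 0]
    - [[1, 3, 0], 0]

```text
time_s: 27.1
tool_pos: [0.5854, -0.2734, 0.1776]
tool_rot: [-179.4, 0.0, 5.6]
force: [-4.9, 12.5, 4.9]
grip_width: 0.0002
grasp_force: 6.8
```

```bash
python3 - <<'E'
from h import *
s=load("top4.npz"); W=cloud(s)
hsv=cv2.cvtColor(s[0],cv2.COLOR_BGR2HSV); g=hsv[...,2]
m=(W[...,2]>.100)&(W[...,2]<.114); m[:,:240]=0; m[:,380:]=0; m[:220]=0; m[320:]=0
k,lab,st,c=cv2.connectedComponentsWithStats(m.astype(np.uint8))
for i in range(1,k):
    if st[i,4]>100:
        P=(W[lab==i][:,:2]*1000).astype(np.float32); print(st[i],cv2.minEnclosingCircle(P),np.median(W[lab==i][:,2]))
        print(ray(s,c[i],.106)*1000)
plan([(583,-273,250,5.4),(463,37,250,95,48)],mm=48)
E
```

```text
[282 259  25  25 499] ((458.7662658691406, 37.517242431640625), 28.894376754760742) 0.10694684241520491
[[458.22759269  37.17000948 106.        ]]
from [ 585.4 -273.4  177.6    5.6]
[[[-1.0,-0.5,-36.0],0.002],[[-2.5,-0.5,-72.5],0.003],[[-10.0,-27.5,-72.5],-0.127],[[-17.5,-54.0,-72.5],-0.258],[[-24.5,-80.5,-72.5],-0.388]]
[[[3.0,-28.0,0.0],-0.13],[[6.5,-55.5,0.0],-0.261],[[9.5,-83.0,0.0],-0.391],[[12.5,-110.5,0.0],-0.521],[[16.0,-138.0,0.0],-0.652]]
[[[19.0,-20.0,0.0],-0.13],[[38.5,-40.0,0.0],-0.26],[[57.5,-59.5,0.0],-0.39],[[77.0,-79.5,0.0],-0.521],[[77.0,-79.5,0.0],-0.521]]
```

The capstan is at its stop and the cake is at about (458,37). Approaching it with the gripper closing along the press's y, to clear the beam.

```bash
python3 - <<'E'
from h import *
plan([(583,-268,178,5.4,20),(583,-268,240,5.4),(438,37,250,5.4,48)],mm=40)
E
```

```text
from [ 585.4 -273.4  177.6    5.6]
[[[-2.0,-5.5,-0.5],0.003],[[-2.0,-5.5,-31.5],0.003],[[-2.0,-5.5,-62.5],0.003],[[-16.0,-45.5,-63.5],0.003],[[-30.5,-85.0,-65.0],0.003]]
[[[-14.5,-39.5,-1.0],0.0],[[-29.0,-79.5,-2.5],0.0],[[-43.5,-119.0,-3.5],0.0],[[-58.0,-158.5,-5.0],0.0],[[-72.5,-198.5,-6.0],0.0]]
[[[-14.5,-39.5,-1.5],0.0],[[-14.5,-39.5,-1.5],0.0],[[-14.5,-39.5,-1.5],0.0],[[-14.5,-39.5,-1.5],0.0],[[-14.5,-39.5,-1.5],0.0]]
```

Emit:
arm_command:
  series:
    - [[-2, -5.5, -0.5], 0]
    - [[-2, -5.5, -31.5], 0]
    - [[-2, -5.5, -62.5], 0]
    - [[-16, -45.5, -63.5], 0]
    - [[-30.5, -85, -65], 0]
  grip: 1

```text
time_s: 27.6
tool_pos: [0.547, -0.2003, 0.244]
tool_rot: [179.8, -0.2, 5.0]
force: [1.0, 0.9, 0.3]
grip_width: 0.0001
grasp_force: 0.0
```

Emit:
arm_command:
  series:
    - [[-14.5, -39.5, -1], 0]
    - [[-29, -79.5, -2.5], 0]
    - [[-43.5, -119, -3.5], 0]
    - [[-58, -158.5, -5], 0]
    - [[-72.5, -198.5, -6], 0]
  grip: -1

```text
time_s: 28.1
tool_pos: [0.4564, -0.0064, 0.2493]
tool_rot: [-179.9, -0.3, 5.2]
force: [-0.2, -0.4, -0.4]
grip_width: 0.0327
grasp_force: 0.0
```

Emit:
arm_command:
  series:
    - [[-14.5, -39.5, -1.5], 0]
    - [[-14.5, -39.5, -1.5], 0]
    - [[-14.5, -39.5, -1.5], 0]
    - [[-14.5, -39.5, -1.5], 0]
    - [[-14.5, -39.5, -1.5], 0]

```text
time_s: 28.6
tool_pos: [0.4388, 0.0301, 0.2494]
tool_rot: [180.0, -0.0, 5.2]
force: [-0.9, -0.3, -0.4]
grip_width: 0.0724
grasp_force: 0.0
```

Emit:
arm_command:
  series:
    - [[0, 0, 0], 0]
    - [[0, 0, 0], 0]
    - [[0, 0, 0], 0]
    - [[0, 0, 0], 0]
    - [[0, 0, 0], 0]

```text
time_s: 29.1
tool_pos: [0.438, 0.0319, 0.249]
tool_rot: [180.0, -0.0, 5.4]
force: [1.0, -0.1, 0.2]
grip_width: 0.0868
grasp_force: 0.0
```

```bash
python3 - <<'E'
from h import *
s=snap("wrist"); save(s,"w5.npz"); cv2.imwrite("pics/w5.png",s[0]); W=cloud(s)
m=(W[...,2]>.101)&(W[...,2]<.112)&(abs(W[...,1]-.037)<.08)&(abs(W[...,0]-.458)<.07)
k,lab,st,c=cv2.connectedComponentsWithStats(m.astype(np.uint8))
for i in range(1,k):
    if st[i,4]>300:
        P=(W[lab==i][:,:2]*1000).astype(np.float32); print(st[i],cv2.minEnclosingCircle(P),np.median(W[lab==i][:,2]))
plan([(458.5,37.3,150,5.4,40),(458.5,37.3,98,5.4,20)])
E
```

```text
[ 283  168   72   72 3947] ((459.0355224609375, 36.005950927734375), 28.53143310546875) 0.10550724304262538
from [438.   31.9 249.    5.4]
[[[7.0,-1.0,33.0],-0.0],[[14.0,-2.5,66.0],-0.0],[[21.0,-3.5,99.0],-0.0],[[21.0,-3.5,116.5],-0.0],[[21.0,-3.5,133.5],-0.0]]
[[[-0.0,0.0,17.5],-0.0],[[-0.0,0.0,17.5],-0.0],[[-0.0,0.0,17.5],-0.0],[[-0.0,0.0,17.5],-0.0],[[-0.0,0.0,17.5],-0.0]]
```

View pics/w5.png

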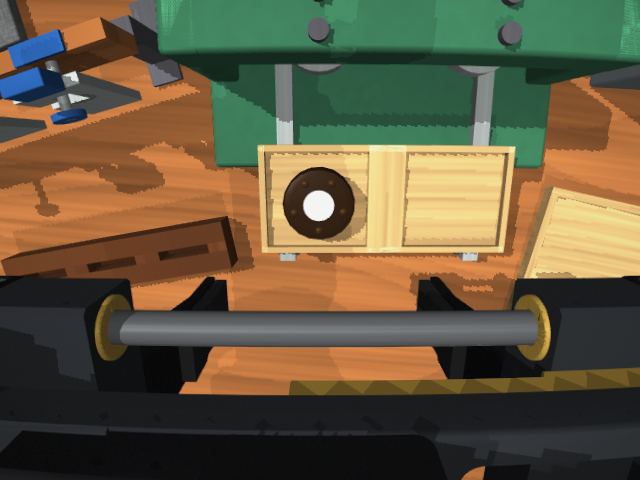

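The cake with its white paper is at (318,205) in the left pocket. Descending to grip it.

Emit:
arm_command:
  series:
    - [[7, -1, 33], 0]
    - [[14, -2, 66], 0]
    - [[21, -3, 90], 0]
    - [[21, -3, 105], 0]
    - [[21, -3, 120], 0]

```text
time_s: 29.65
tool_pos: [0.4585, 0.0369, 0.1281]
tool_rot: [180.0, 0.0, 5.4]
force: [-0.0, -0.4, -0.8]
grip_width: 0.0867
grasp_force: 0.0
```

Emit:
arm_command:
  series:
    - [[0, 0, 10], 0]
    - [[0, 0, 20], 0]
    - [[0, 0, 30.5], 0]
    - [[0, 0, 30.5], 0]
    - [[0, 0, 30.5], 0]

```text
time_s: 30.15
tool_pos: [0.4588, 0.0369, 0.0987]
tool_rot: [180.0, -0.0, 5.4]
force: [0.5, 0.4, -0.3]
grip_width: 0.0866
grasp_force: 0.0
```

Emit:
arm_command:
  series:
    - [[0, 0, 0], 0]
    - [[0, 0, 0], 0]
    - [[0, 0, 0], 0]
    - [[0, 0, 0], 0]
    - [[0, 0, 0], 0]
  grip: 1
  grip_force: 15

```text
time_s: 30.65
tool_pos: [0.4588, 0.0369, 0.0987]
tool_rot: [-180.0, -0.0, 5.4]
force: [-0.4, 0.1, 0.1]
grip_width: 0.0573
grasp_force: 15.0
```

Emit:
arm_command:
  series:
    - [[0, 0, 0], 0]
    - [[0, 0, 0], 0]
    - [[0, 0, -8], 0]
    - [[0, 0, -20], 0]
    - [[0, 0, -40], 0]

```text
time_s: 31.15
tool_pos: [0.4579, 0.0366, 0.1389]
tool_rot: [180.0, 0.1, 5.4]
force: [0.7, -0.5, -0.6]
grip_width: 0.0574
grasp_force: 15.0
```

```bash
python3 - <<'E'
from h import *
plan([(459,36.5,190,5.4),(393,-296.6,150,0,48),(393,-296.6,45,0,30)])
E
```

```text
from [457.9  36.6 138.9   5.4]
[[[0.5,0.0,-25.5],-0.0],[[1.0,0.0,-51.0],-0.001],[[-11.0,41.0,-46.0],0.011],[[-23.0,81.5,-41.0],0.023],[[-35.0,122.5,-36.0],0.035]]
[[[-11.0,41.0,5.0],0.011],[[-21.5,82.0,10.0],0.023],[[-32.5,123.0,15.0],0.035],[[-43.0,164.0,20.0],0.047],[[-53.5,205.0,25.0],0.059]]
[[[-0.0,0.0,26.0],-0.0],[[-0.0,0.0,52.5],-0.0],[[-0.0,0.0,78.5],-0.0],[[-0.0,0.0,105.0],-0.0],[[-0.0,0.0,105.0],-0.0]]
```

Emit:
arm_command:
  series:
    - [[0.5, 0, -25.5], 0]
    - [[1, 0, -51], 0]
    - [[-11, 41, -46], 0.011]
    - [[-23, 81.5, -41], 0.023]
    - [[-35, 122.5, -36], 0.035]

```text
time_s: 31.65
tool_pos: [0.4354, -0.0897, 0.1756]
tool_rot: [-180.0, -0.1, 3.4]
force: [0.7, -0.5, -0.5]
grip_width: 0.0578
grasp_force: 15.0
```

Emit:
arm_command:
  series:
    - [[-11, 41, 5], 0.011]
    - [[-21.5, 82, 10], 0.023]
    - [[-32.5, 123, 15], 0.035]
    - [[-43, 164, 20], 0.047]
    - [[-53.5, 205, 25], 0.059]

```text
time_s: 32.15
tool_pos: [0.3941, -0.2975, 0.1508]
tool_rot: [-179.9, -0.2, 0.0]
force: [0.7, 1.2, -0.6]
grip_width: 0.0575
grasp_force: 15.0
```

Emit:
arm_command:
  series:
    - [[0, 0, 26], 0]
    - [[0, 0, 52.5], 0]
    - [[0, 0, 78.5], 0]
    - [[0, 0, 105], 0]
    - [[0, 0, 105], 0]

```text
time_s: 32.65
tool_pos: [0.3919, -0.2947, 0.0425]
tool_rot: [-179.9, 0.3, -0.0]
force: [-0.0, -0.5, -1.1]
grip_width: 0.0573
grasp_force: 15.0
```

Emit:
arm_command:
  series:
    - [[0, 0, 0], 0]
    - [[0, 0, 0], 0]
    - [[0, 0, 0], 0]
    - [[0, 0, 0], 0]
    - [[0, 0, 0], 0]

```text
time_s: 33.15
tool_pos: [0.3944, -0.2961, 0.0451]
tool_rot: [-180.0, -0.1, 0.0]
force: [0.6, 0.2, 0.5]
grip_width: 0.0575
grasp_force: 15.0
```

Emit:
arm_command:
  series:
    - [[0, 0, 6], 0]
    - [[0, 0, 12], 0]
    - [[0, 0, 17], 0]
    - [[0, 0, 21], 0]
    - [[0, 0, 21], 0]

```text
time_s: 33.65
tool_pos: [0.3942, -0.2959, 0.0238]
tool_rot: [-179.9, 0.0, -0.0]
force: [-1.8, 2.7, 8.5]
grip_width: 0.0578
grasp_force: 15.0
```

Emit:
arm_command:
  series:
    - [[0, 0, 0], 0]
    - [[0, 0, 0], 0]
    - [[0, 0, 0], 0]
    - [[0, 0, 0], 0]
    - [[0, 0, 0], 0]
  grip: -0.8

```text
time_s: 34.15
tool_pos: [0.3938, -0.2961, 0.0234]
tool_rot: [-180.0, 0.0, -0.0]
force: [0.4, 0.7, -0.6]
grip_width: 0.0781
grasp_force: 0.0
```

Emit:
arm_command:
  series:
    - [[0, 0, -15], 0]
    - [[0, 0, -45], 0]
    - [[0, 0, -90], 0]
    - [[0, 0, -135], 0]
    - [[0, 0, -180], 0]

```text
time_s: 34.65
tool_pos: [0.3933, -0.2965, 0.2049]
tool_rot: [180.0, 0.0, -0.1]
force: [0.8, 0.7, -0.1]
grip_width: 0.0786
grasp_force: 0.0
```

Emit:
arm_command:
  series:
    - [[0, 0, -20], 0]
    - [[0, 0, -36], 0]
    - [[0, 0, -36], 0]
    - [[0, 0, -36], 0]
    - [[0, 0, -36], 0]
  grip: 1

```text
time_s: 35.15
tool_pos: [0.3932, -0.2959, 0.2383]
tool_rot: [-180.0, 0.1, -0.0]
force: [0.3, 0.8, -0.4]
grip_width: 0.0462
grasp_force: 0.0
```

```bash
python3 - <<'E'
from h import *
# wind back: q=246.4deg; spokes (hub frame) 51.6+246.4 mod 90
print([(51.6+246.4+90*k)%360 for k in range(4)])
plan([hub(250,z=240,mm=48)])
E
```

```text
[298.0, 28.0, 118.0, 208.0]
from [ 393.2 -295.9  238.3   -0. ]
[[[45.0,3.0,-0.5],-0.019],[[90.0,6.0,-0.5],-0.038],[[135.0,8.5,-1.0],-0.057],[[180.0,11.5,-1.5],-0.076],[[224.5,14.5,-1.5],-0.095]]
```

Emit:
arm_command:
  series:
    - [[45, 3, -0.5], -0.019]
    - [[90, 6, -0.5], -0.038]
    - [[135, 8.5, -1], -0.057]
    - [[180, 11.5, -1.5], -0.076]
    - [[224.5, 14.5, -1.5], -0.095]

```text
time_s: 35.65
tool_pos: [0.62, -0.3104, 0.2376]
tool_rot: [-179.9, 0.2, 5.5]
force: [0.6, -0.2, 2.3]
grip_width: 0.0067
grasp_force: 0.0
```

Emit:
arm_command:
  series:
    - [[0, 0, 0], 0]
    - [[0, 0, 0], 0]
    - [[0, 0, 0], 0]
    - [[0, 0, 0], 0]
    - [[0, 0, 0], 0]

```text
time_s: 36.15
tool_pos: [0.6175, -0.3109, 0.242]
tool_rot: [-180.0, -0.1, 5.4]
force: [0.2, -0.2, 0.7]
grip_width: 0.0005
grasp_force: 0.0
```

```bash
python3 - <<'E'
from h import *
plan([hub(250,mm=25)]+[hub(p) for p in range(240,104,-10)]+[hub(104)])
s=snap("top"); save(s,"top5.npz"); W=cloud(s)*1000; c=np.array([392.7,-296.6])
m=(W[...,2]>24)&(W[...,2]<40)&(np.hypot(W[...,0]-c[0],W[...,1]-c[1])<90)
if m.sum(): P=W[m]; print(m.sum(),cv2.minEnclosingCircle(P[:,:2].astype(np.float32)),np.median(P[:,2]),P[:,2].std())
cv2.imwrite("pics/t6.png",s[0])
E
```

```text
from [ 617.5 -310.9  242.     5.4]
[[[0.0,-0.0,21.5],-0.0],[[0.5,-0.5,43.5],-0.0],[[0.5,-0.5,65.0],-0.001],[[-7.0,-4.0,65.0],-0.001],[[-14.0,-8.5,65.0],-0.001]]
[[[-6.0,-6.0,0.0],0.0],[[-11.0,-13.0,0.0],0.0],[[-14.5,-20.5,0.0],0.0],[[-16.5,-28.5,0.0],0.0],[[-17.0,-37.0,0.0],0.0]]
[[[0.5,-8.5,0.0],0.0],[[2.5,-16.5,0.0],0.0],[[6.5,-24.0,0.0],0.0],[[11.0,-31.0,0.0],0.0],[[17.0,-37.0,0.0],0.0]]
[[[7.0,-4.5,0.0],0.0],[[14.5,-8.0,0.0],0.0],[[19.0,-9.5,0.0],0.0],[[19.0,-9.5,0.0],0.0],[[19.0,-9.5,0.0],0.0]]
430 ((417.4281921386719, -333.3305358886719), 28.873550415039062) 34.91997705950522 2.452533668803548
```

Emit:
arm_command:
  series:
    - [[0, 0, 21.5], 0]
    - [[0.5, -0.5, 43.5], 0]
    - [[0.5, -0.5, 65], 0]
    - [[-7, -4, 65], 0]
    - [[-14, -8.5, 65], 0]

```text
time_s: 36.7
tool_pos: [0.6027, -0.3035, 0.1767]
tool_rot: [-180.0, -0.0, 5.4]
force: [0.3, 0.4, 1.4]
grip_width: 0.0007
grasp_force: 0.0
```

Emit:
arm_command:
  series:
    - [[-6, -6, 0], 0]
    - [[-11, -13, 0], 0]
    - [[-14.5, -20.5, 0], 0]
    - [[-16.5, -28.5, 0], 0]
    - [[-17, -37, 0], 0]

```text
time_s: 37.2
tool_pos: [0.584, -0.2716, 0.1788]
tool_rot: [179.6, -0.3, 5.3]
force: [3.0, -7.2, -1.2]
grip_width: 0.0002
grasp_force: 3.3
```

Emit:
arm_command:
  series:
    - [[0.5, -8.5, 0], 0]
    - [[2.5, -16.5, 0], 0]
    - [[6.5, -24, 0], 0]
    - [[11, -31, 0], 0]
    - [[17, -37, 0], 0]

```text
time_s: 37.7
tool_pos: [0.5948, -0.2335, 0.1781]
tool_rot: [179.7, -0.0, 5.2]
force: [-2.1, -5.9, -0.2]
grip_width: 0.0006
grasp_force: 2.5
```

Emit:
arm_command:
  series:
    - [[7, -4.5, 0], 0]
    - [[14.5, -8, 0], 0]
    - [[19, -9.5, 0], 0]
    - [[19, -9.5, 0], 0]
    - [[19, -9.5, 0], 0]

```text
time_s: 38.2
tool_pos: [0.6133, -0.22, 0.1772]
tool_rot: [180.0, 0.0, 5.3]
force: [-5.0, -2.3, 3.2]
grip_width: 0.0004
grasp_force: 2.4
```

```bash
python3 - <<'E'
from h import *
p=pose(); d=p[:2]-HUB; print(np.degrees(np.arctan2(d[1],d[0]))-A, np.hypot(*d))
plan([hub(110,z=177,mm=20),hub(110,z=225),hub(225,z=225),hub(225,z=177)]+[hub(p) for p in range(215,104,-10)])
E
```

```text
105.38118537105798 47.101578544835625
from [ 613.3 -220.   177.2    5.3]
[[[-4.0,0.5,0.0],-0.001],[[-4.0,0.5,-24.0],-0.001],[[-4.0,0.5,-48.0],-0.001],[[-9.5,26.5,-48.0],-0.001],[[-15.5,53.0,-48.0],-0.001]]
[[[-6.0,26.5,0.0],-0.0],[[-6.0,26.5,24.0],-0.0],[[-6.0,26.5,48.0],-0.0],[[-11.5,20.0,48.0],-0.0],[[-15.5,12.5,48.0],-0.0]]
[[[-3.0,-7.5,0.0],-0.0],[[-4.5,-16.0,0.0],-0.0],[[-4.5,-24.5,0.0],-0.0],[[-3.0,-32.5,0.0],-0.0],[[0.0,-40.5,0.0],-0.0]]
[[[4.0,-7.0,0.0],-0.0],[[9.5,-13.5,0.0],-0.0],[[16.0,-19.0,0.0],-0.0],[[23.5,-23.0,0.0],-0.0],[[31.0,-26.0,0.0],-0.0]]
```

Emit:
arm_command:
  series:
    - [[-4, 0.5, 0], 0]
    - [[-4, 0.5, -24], 0]
    - [[-4, 0.5, -48], 0]
    - [[-9.5, 26.5, -48], 0]
    - [[-15.5, 53, -48], 0]

```text
time_s: 38.7
tool_pos: [0.6062, -0.271, 0.2254]
tool_rot: [-179.9, -0.2, 5.7]
force: [-0.4, -0.1, -0.6]
grip_width: 0.0005
grasp_force: 0.0
```

Emit:
arm_command:
  series:
    - [[-6, 26.5, 0], 0]
    - [[-6, 26.5, 24], 0]
    - [[-6, 26.5, 48], 0]
    - [[-11.5, 20, 48], 0]
    - [[-15.5, 12.5, 48], 0]

```text
time_s: 39.2
tool_pos: [0.5898, -0.2857, 0.1764]
tool_rot: [-180.0, -0.0, 5.5]
force: [-1.0, 0.6, 0.5]
grip_width: 0.0004
grasp_force: 0.0
```

Emit:
arm_command:
  series:
    - [[-3, -7.5, 0], 0]
    - [[-4.5, -16, 0], 0]
    - [[-4.5, -24.5, 0], 0]
    - [[-3, -32.5, 0], 0]
    - [[0, -40.5, 0], 0]

```text
time_s: 39.7
tool_pos: [0.586, -0.2498, 0.1783]
tool_rot: [179.6, -0.2, 5.3]
force: [-0.8, -7.0, 0.1]
grip_width: 0.0005
grasp_force: 2.9
```

Emit:
arm_command:
  series:
    - [[4, -7, 0], 0]
    - [[9.5, -13.5, 0], 0]
    - [[16, -19, 0], 0]
    - [[23.5, -23, 0], 0]
    - [[31, -26, 0], 0]

```text
time_s: 40.2
tool_pos: [0.6128, -0.2195, 0.1774]
tool_rot: [179.8, 0.1, 5.3]
force: [-5.7, -4.2, 0.4]
grip_width: 0.0002
grasp_force: 3.0
```

```bash
python3 - <<'E'
from h import *
plan([hub(110,z=177,mm=20),hub(110,z=225),hub(225,z=225),hub(225,z=177)]+[hub(p) for p in range(215,163,-10)]+[hub(162)])
E
```

```text
from [ 612.8 -219.5  177.4    5.3]
[[[-3.5,1.0,0.5],-0.001],[[-3.5,1.0,-23.5],-0.001],[[-3.5,1.0,-47.5],-0.001],[[-9.5,27.0,-47.5],-0.001],[[-15.0,53.5,-47.5],-0.001]]
[[[-6.0,26.5,-0.0],-0.0],[[-6.0,26.5,24.0],-0.0],[[-6.0,26.5,48.0],-0.0],[[-11.5,20.0,48.0],-0.0],[[-15.5,12.5,48.0],-0.0]]
[[[-3.0,-7.5,-0.0],-0.0],[[-4.5,-16.0,-0.0],-0.0],[[-4.5,-24.5,-0.0],-0.0],[[-3.0,-32.5,-0.0],-0.0],[[-2.0,-35.0,-0.0],-0.0]]
```

Emit:
arm_command:
  series:
    - [[-3.5, 1, 0.5], 0]
    - [[-3.5, 1, -23.5], 0]
    - [[-3.5, 1, -47.5], 0]
    - [[-9.5, 27, -47.5], 0]
    - [[-15, 53.5, -47.5], 0]

```text
time_s: 40.7
tool_pos: [0.606, -0.271, 0.2256]
tool_rot: [-180.0, -0.2, 5.7]
force: [-0.7, -0.4, -0.9]
grip_width: 0.0008
grasp_force: 0.0
```

Emit:
arm_command:
  series:
    - [[-6, 26.5, 0], 0]
    - [[-6, 26.5, 24], 0]
    - [[-6, 26.5, 48], 0]
    - [[-11.5, 20, 48], 0]
    - [[-15.5, 12.5, 48], 0]

```text
time_s: 41.2
tool_pos: [0.59, -0.2854, 0.1763]
tool_rot: [-180.0, -0.0, 5.4]
force: [-0.3, -0.4, -0.4]
grip_width: 0.0002
grasp_force: 0.0
```

Emit:
arm_command:
  series:
    - [[-3, -7.5, 0], 0]
    - [[-4.5, -16, 0], 0]
    - [[-4.5, -24.5, 0], 0]
    - [[-3, -31, 0], 0]
    - [[-3, -31, 0], 0]

```text
time_s: 41.7
tool_pos: [0.5852, -0.2568, 0.1777]
tool_rot: [179.8, -0.2, 5.4]
force: [-0.3, -4.1, 0.0]
grip_width: 0.0004
grasp_force: 1.7
```

Emit:
arm_command:
  series:
    - [[0.5, -2, 0], 0]
    - [[1, -4, 0], 0]
    - [[1, -4, 0], 0]
    - [[1, -4, 0], 0]
    - [[1, -4, 0], 0]

```text
time_s: 42.2
tool_pos: [0.5849, -0.2558, 0.1775]
tool_rot: [179.6, -0.1, 5.3]
force: [0.6, -8.1, 0.7]
grip_width: 0.0005
grasp_force: 3.5
```

Emit:
arm_command:
  series:
    - [[0.5, -2, 0], 0]
    - [[1, -4, 0], 0]
    - [[1, -5, 0], 0]
    - [[1, -5, 0], 0]
    - [[1, -5, 0], 0]

```text
time_s: 42.7
tool_pos: [0.5845, -0.255, 0.1778]
tool_rot: [179.3, -0.1, 5.1]
force: [-0.6, -14.9, -1.7]
grip_width: 0.0003
grasp_force: 6.4
```

```bash
python3 - <<'E'
from h import *
plan([(582,-262,178,5.4,20),(582,-262,240,5.4)])
E
```

```text
from [ 584.5 -255.   177.8    5.1]
[[[-3.0,6.5,-0.0],-0.006],[[-3.0,6.5,-31.0],-0.006],[[-3.0,6.5,-62.0],-0.006],[[-3.0,6.5,-62.0],-0.006],[[-3.0,6.5,-62.0],-0.006]]
```

Emit:
arm_command:
  series:
    - [[-3, 8, 0], 0]
    - [[-3, 16, 0], 0]
    - [[-3, 16, -30], 0]
    - [[-3, 16, -65], 0]
    - [[-3, 16, -90], 0]

```text
time_s: 43.2
tool_pos: [0.5849, -0.2617, 0.2677]
tool_rot: [-179.9, -0.1, 5.5]
force: [-0.3, -0.1, -0.1]
grip_width: 0.0001
grasp_force: 0.0
```

Emit:
arm_command:
  series:
    - [[-40, 15, 0], 0.03]
    - [[-80, 30, 0], 0.06]
    - [[-120, 40, 0], 0.09]
    - [[-160, 45, 0], 0.09]
    - [[-185, 45, 0], 0.09]

```text
time_s: 43.7
tool_pos: [0.4013, -0.326, 0.2652]
tool_rot: [-179.9, 0.0, 0.1]
force: [-0.8, 0.6, 1.2]
grip_width: 0.0006
grasp_force: 0.0
```

Emit:
arm_command:
  series:
    - [[0, 0, 0], 0]
    - [[0, 0, 0], 0]
    - [[0, 0, 0], 0]
    - [[0, 0, 0], 0]
    - [[0, 0, 0], 0]

```text
time_s: 44.2
tool_pos: [0.405, -0.3247, 0.2654]
tool_rot: [179.9, 0.1, 0.3]
force: [0.6, 0.0, 0.5]
grip_width: 0.0003
grasp_force: 0.0
```

```bash
python3 - <<'E'
from h import *
w=snap("wrist"); save(w,"w6.npz"); t=snap("top"); save(t,"top6.npz"); sc=snap("scene")
print(pose())
W=cloud(w)*1000
m=(W[...,2]>22)&(W[...,2]<45)&(abs(W[...,0]-400)<75)&(abs(W[...,1]+305)<85)
k,lab,st,c=cv2.connectedComponentsWithStats(m.astype(np.uint8))
for i in range(1,k):
    if st[i,4]>300:
        P=W[lab==i]; A_=np.c_[P[:,:2]-P[:,:2].mean(0),np.ones(len(P))]; f=np.linalg.lstsq(A_,P[:,2],rcond=None)[0]
        print(st[i],cv2.minEnclosingCircle(P[:,:2].astype(np.float32)),"tilt",f)
im=np.hstack([cv2.resize(w[0],(400,300)),cv2.resize(t[0],(400,300))]); im2=np.hstack([cv2.resize(sc[0][130:280,180:480],(800,300*4//3-100))])
cv2.imwrite("pics/fin.png",np.vstack([im,im2]))
a=np.radians(5.4)
for n in ("top.npz","top6.npz"):
    s=load(n); V=cloud(s); z=V[...,2]; hsv=cv2.cvtColor(s[0],cv2.COLOR_BGR2HSV)
    q=(z>.076)&(z<.092)&(hsv[...,0]<30)&(hsv[...,0]>10); q[:,:240]=0; q[:,400:]=0; q[:150]=0; q[340:]=0
    P=V[q][:,:2]*1000; print("deck",len(P),np.percentile(P[:,0]*np.cos(a)+P[:,1]*np.sin(a),[.5,2]))
E
```

```text
[ 4.04497748e+02 -3.25013049e+02  2.65393365e+02  2.83878668e-01]
[ 304  171   56   56 2464] ((416.7762451171875, -335.3287658691406), 28.923959732055664) tilt [-1.97997797e-02 -4.40057896e-03  3.32190242e+01]
deck 1344 [536.48320834 536.90855783]
deck 1412 [536.56625617 536.85087076]
```

View pics/fin.png

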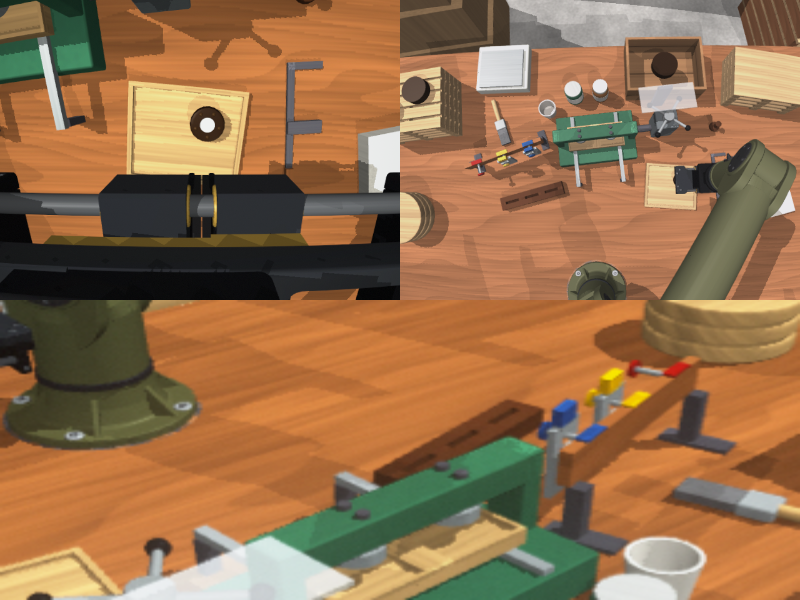

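The cake lies flat in the tray with its paper up. It was knocked about 4 cm but is well inside the limits, at (28, −36) mm from the tray centre. The carriage is home, and the yellow and blue plates hang upright on their own pins.

```bash
python3 -c "
from h import *
print(env.sign_off())"
```

```text
the job is handed in; nothing more can be done
None
```

I cleared the press and handed the job in. The one cake present lies flat in the tray with its paper up, the yellow and blue plates (red was absent) hang on their own pins, and the carriage was wound fully out and is home again; I don't have the judge's verdict.

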